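# Take the lower-light picture at the stereo microscope

## Task

Take a picture of the specimen with the microscope's lower light. With the fingertips and lightly, in this order: press the dotted half of the green main switch on the power block until it is fully on, press the dotted half of the orange lower-light switch on the light unit until it is fully on, then press the blue picture key of the camera's hand control fully down and let it come up. Leave the white upper-light switch off and the grey zoom keys unpressed, and do not shift or lift the hand control or anything else on the bench.

Things in the scene. Friction and masses are not known exactly. Their poses are not given: they have to be found in the camera images.
- power_block: white bench power block, 170 (x) x 100 (y) x 50 mm high, fixed. Origin under its centre; x runs from the switch end (near the robot) to the plug end. The green rocker's hinge is 45 mm to -x of the centre, on the top; an empty flush socket at +12 mm; a black plug of 35 mm diameter stands 30 mm above the top at +58 mm.
- main_switch (a joint): green main switch on the power block, a rocker 44 mm long (along its unit's x), 26 mm wide, hinged at mid-length: 0 = off (far half raised), 0.28 rad = on (far half pressed level, near half raised), on above 0.2. No snap: friction holds it where it is left; 2 to 3 N on the far half moves it. At its stop its rubber-mounted 56 x 38 mm black frame gives under more push, 5 to 15 N over 4 mm.
- main_switch_on (a point): green main switch: centre of the upper surface of the far half (with a small white dot), 13 mm beyond the hinge; press straight down here. While off this half slopes up to its far end, whose edge is 2.5 mm (4 mm on the sloping light unit) higher than this point. The point sinks about 3.5 mm from off to on. 61 mm above the bench while off.
- light_unit: grey two-channel light unit, 120 (x) x 140 (y) mm, fixed; its panel slopes up away from the robot by 0.17 rad (top 45 mm high in front, 65 mm behind). Origin under its centre, x away from the robot, y to the left. Two rockers on the far part of the panel, hinges 20 mm beyond the centre: white upper light at y = +32 mm, orange lower light at y = -32 mm. Two black dimmer knobs, 14 mm high, on the near part, 36 mm this side of the centre; leave them.
- lower_light (a joint): orange lower-light switch, the right one of the light unit as seen from the robot, a rocker 44 mm long (along its unit's x), 26 mm wide, hinged at mid-length: 0 = off (far half raised), 0.28 rad = on (far half pressed level, near half raised), on above 0.2. No snap: friction holds it where it is left; 2 to 3 N on the far half moves it. At its stop its rubber-mounted 56 x 38 mm black frame gives under more push, 5 to 15 N over 4 mm.
- lower_light_on (a point): orange lower-light switch: centre of the upper surface of the far half (with a small white dot), 13 mm beyond the hinge; press straight down here. While off this half slopes up to its far end, whose edge is 2.5 mm (4 mm on the sloping light unit) higher than this point. The point sinks about 3.5 mm from off to on. 71 mm above the bench while off.
- upper_light (a joint): white upper-light switch, the left one of the light unit, of the same kind and values as the orange one; must stay off.
- camera_remote: black hand control of the camera, 126 (x) x 64 (y) x 26 mm high, 0.3 kg, loose on rubber feet. Origin under its centre. Blue picture key 30 mm to +x (far end), two small grey zoom keys 28 mm to -x, at y = +14 and -14 mm. Not to be moved or lifted. (Not listed: the white stereo microscope with the specimen, fixed, 415 mm high, stands at the back right; keep clear of it.)
- picture_key (a joint): blue round picture key, 28 mm diameter, a spring push button: 0 = up, 5 mm = fully down; about 1 N at first, 5 N fully down; takes the picture beyond 3 mm, springs back when let go. At its stop its rubber-mounted 37 mm metal ring gives under more push, 6 to 16 N over 5 mm.
- picture_top (a point): centre of the blue picture key's flat top, 37.5 mm above the bench while up.
- zoom_key_left (a joint): small grey zoom key, 16 mm diameter, 0 = up, 5 mm = fully down; not to be pressed.
- zoom_key_right (a joint): the other grey zoom key, likewise.
- spare_dish: two stacked covered dishes, 90 mm diameter, 30 mm high, amber, loose. Origin at the underside.
- forceps: steel forceps lying flat, 116 mm along x, 19 mm wide, 6 mm high, loose. Origin at the underside.
- marker: white and black marker pen lying flat, 117 mm along x, 12 mm thick, loose. Origin at the underside.
- sample_jar: amber jar with orange cap, 60 mm diameter, about 70 mm high, loose. Origin at the underside.
- reagent_bottle: clear bottle with blue cap, 62 mm diameter, about 150 mm high, loose. Origin at the underside.
- tube_rack: blue rack of capped tubes, 70 (x) x 200 (y) x 92 mm high, loose. Origin at the underside.
- slide_box: flat green slide box, 87 (x) x 172 (y) x 33 mm high, loose. Origin at the underside.
Mind the look-alikes: they are no part of the job. There is more than one size of the camera_remote; the job needs the smallest. There is more than one size of the light_unit; the one meant has the size given above.

How it is judged:
By the outcome, as a careful person would: the job done as asked, in the order asked, and still so for the second after the job is handed in, with the robot touching nothing.
It also fails if it takes over 48 s, if anything falls off the work surface, if the arm or the gripper's body presses on something with over 40 N, if the wrist force passes 120 N, or if a joint passes its speed limit or range.

## Robot

A 6-joint arm with a two-finger parallel gripper is mounted at the origin on the work surface. World frame = base frame: x ahead of the robot, y to its left, z up, the work surface at z = 0. Lengths are in m, angles in rad, forces in N, time in s.
With the tool pointing down it reaches from about 0.35 to 0.95 m from the base axis. Payload 17.4 kg.
Tool frame: the origin (TCP) lies between the finger pads; the fingertips stand 17 mm ahead of it and the grasp point (between the pads) lies 2 mm behind it; z points along the fingers, y is the direction in which the jaws open and shut (so a half turn about z gives the same grasp; the last joint's range is limited). The gripper opens to 93 mm and grips with 3 to 60 N. Pads are 15 mm wide; open, the fingers measure 128 mm over their backs; the gripper's body (75 mm by 188 mm) begins 65 mm behind the grasp point.
Start: joints at [-1.347, 0.116, 1.442, -0, 1.584, -0.038], TCP at [0.175, -0.652, 0.198] pointing down, gripper open.
Joint ranges: [-2.83, 2.83], [-0.83, 2.19], [0.07, 2.5], [-1.14, 4.28], [0.01, 3], [-2.97, 2.97]. Speed limits (rad/s): [1.89, 1.89, 2.22, 3.14, 3.14, 3.14].

## Interface

Orientations are given as a 3x3 rotation matrix whose columns are the frame's x, y, z axes.
In Python, from station import bot gives the robot as it stands.
- The arm moves only by the tool arm_command, never from a script. Its argument "motion" is a list of rows, each an object of numbers: "tx", "ty", "tz": the shift along the world's x, y, z in mm; "ax", "ay", "az": the turn, a rotation vector about the world's x, y, z in degrees; "jaw": the closure in counts, from 0 (fully open) to 255 (shut). In form: [{"tx": .., "ty": .., "tz": .., "ax": .., "ay": .., "az": .., "jaw": ..}, ...]. A call has 1 to 10 rows; each row shifts and turns the pose as measured when the row begins; what a row does not reach is not made up. A row lasts 1/12 s, in which the tool goes at most 41.7 mm and 7.16 degrees, less where a joint would pass 70% of its speed; a pose out of reach is approached as far as the arm can. A call is refused whole if a number of a shift passes 41.7 or a number of a turn 7.16, either way. A call with a gripper value outside its range is refused whole. The fingers move at their own pace and stop on an object; "squeeze" is the grip in N (left out, the last holds). Time passes only in rows, so rows that do not move let the fingers close. It gives the time, the measured TCP pose, the force and the opening at its end, in the units of the state.
- bot.observe(): the state, without advancing time (a new reading comes with each control period).
- bot.snapshot(name): name is "scene" or "top" or "wrist"; returns (picture, depth): 400x640x3 uint8, red, green, blue; 400x640 float32, m along the optical axis (not along the pixel's ray), 0 where there is no reading.
- bot.calibration(name): a dict with "fx", "fy", "cx", "cy" (pixels), "pose" (4x4, takes a point from camera to world coordinates). Camera axes: x right, y down, z forward; pixel columns grow to the right and rows downward; lengths in m; the calibration is good to about 2 mm. A picture is of the moment at which its call begins: read the wrist's pose just before it. calibration takes no time and is no camera call; for the wrist camera it gives the pose at the moment of the call.
- bot.close_job(): hands the job in, once; it reports no verdict.
The state is a dict: "time_s": time; "qpos": joint angles; "joint_velocities": joint speeds; "effort": joint torques, N m; "ee_pos": TCP position; "ee_rot": TCP orientation; "wrist_force": force on the tool from outside, world axes, zero at the start; "torque": the same for the moment, N m; "opening": opening from 0.0 (shut) to 1.0 (fully open).
Only numpy, scipy, OpenCV 4.12 (cv2) and the standard library are available. Lean on these libraries where they do the work, as an engineer would, in place of code of your own. Each camera call takes 0.05 s, during which the arm holds its last target.

## Working session

There is one attempt and no reset: what is moved stays moved. The work goes in short steps, Python scripts to look and compute and a tool call to move; the robot and the scene stay as the last step left them, time stands still between calls to the robot, and variables do not carry over. Pictures are saved under pics/ and viewed, and the job is handed in when it is done.

Besides the shell and the picture viewer there is one more tool, called after "Emit:" as name([rows], argument=value, ...), one row to a line, values as JSON. arm_command: Moves the arm, as the interface text tells. Its arguments: {"type":"object","properties":{"motion":{"type":"array"},"squeeze":{"type":"number"}},"required":["motion"]}

```bash
mkdir -p pics; ls; cat > h.py <<'E'
from station import bot
import numpy as np, cv2
def snap(n,f):
    c=bot.calibration(n); p,d=bot.snapshot(n)
    cv2.imwrite(f'pics/{f}.png',p[:,:,::-1]); np.savez(f'pics/{f}.npz',p=p,d=d,K=[c['fx'],c['fy'],c['cx'],c['cy']],T=c['pose'])
def load(f): return np.load(f'pics/{f}.npz')
def pt(f,u,v,r=1):
    z=load(f); d=z['d'][v-r:v+r+1,u-r:u+r+1]; d=np.median(d[d>0]) if (d>0).any() else 0
    fx,fy,cx,cy=z['K']; return (z['T']@[ (u-cx)/fx*d,(v-cy)/fy*d,d,1])[:3]
def ptz(f,u,v,zz):
    z=load(f); fx,fy,cx,cy=z['K']; T=z['T']; r=T[:3,:3]@[(u-cx)/fx,(v-cy)/fy,1]; o=T[:3,3]
    return o+r*(zz-o[2])/r[2]
def crop(f,u0,v0,u1,v1,o,s):
    im=cv2.imread(f'pics/{f}.png')[v0:v1,u0:u1]; cv2.imwrite(f'pics/{o}.png',cv2.resize(im,None,fx=s,fy=s,interpolation=cv2.INTER_CUBIC))
E
python3 - <<'E'
from h import *
snap('top','top0'); snap('scene','scene0')
s=bot.observe(); print(s['time_s'],s['ee_pos'],s['ee_rot'],s['opening'])
print(load('top0')['T'],load('top0')['K'])
E
```

```text
pics
0.1 [ 0.17465446 -0.65180616  0.19708103] [[ 9.65919553e-01  2.58842358e-01 -2.23518108e-04]
 [ 2.58842450e-01 -9.65919004e-01  1.03141832e-03]
 [ 5.10743609e-05 -1.05412309e-03 -9.99999443e-01]] 1.0011736860341063
[[ 0.01988906 -0.99374242  0.10991103  0.39720895]
 [-0.99972618 -0.02112262 -0.01007018  0.12303299]
 [ 0.01232878 -0.10968065 -0.99389041  1.2385905 ]
 [ 0.          0.          0.          1.        ]] [414.36349512 414.36349512 317.5345648  196.03225475]
```

View pics/top0.png

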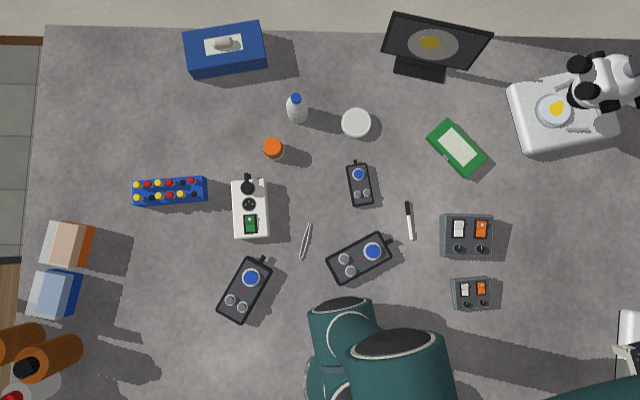

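View pics/scene0.png

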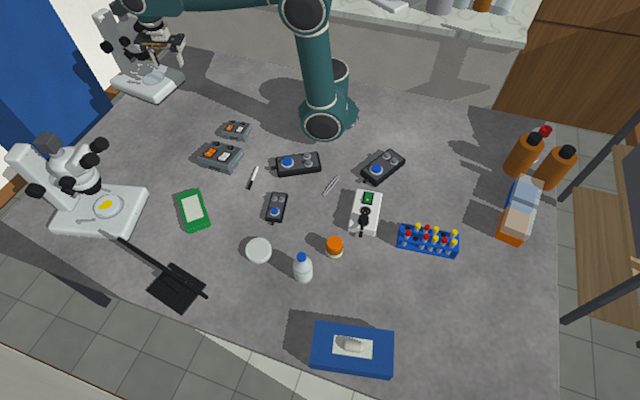

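The top view shows three hand controls, at (358,184), (245,288) and (358,257), and two light units, at (466,235) and (472,293). The power block is at (250,208). I'll measure and enlarge these.

```bash
python3 - <<'E'
from h import *
crop('top0',425,200,515,320,'c_light',5)
crop('top0',215,150,415,300,'c_mid',4)
for n,u,v in [('plug',247,188),('green',250,224),('blue small',358,175),('blueB',251,278),('blueC',372,251),('white big',459,229),('orange big',481,229),('worange s',481,288),('bench',420,270),('panelfront',466,255),('orange s',481,288)]:
    print(n,pt('top0',u,v).round(4))
E
```

```text
plug [0.5438 0.3101 0.0803]
green [0.4438 0.3014 0.0569]
blue small [ 0.5947 -0.0067  0.0374]
blueB [0.2925 0.2935 0.0529]
blueC [ 0.3745 -0.0467  0.0538]
white big [ 0.4414 -0.2919  0.0653]
orange big [ 0.4427 -0.3542  0.0662]
worange s [ 0.2766 -0.3569  0.0498]
bench [ 0.3206 -0.1967  0.0011]
panelfront [ 0.3683 -0.3169  0.0478]
orange s [ 0.2766 -0.3569  0.0498]
```

View pics/c_light.png

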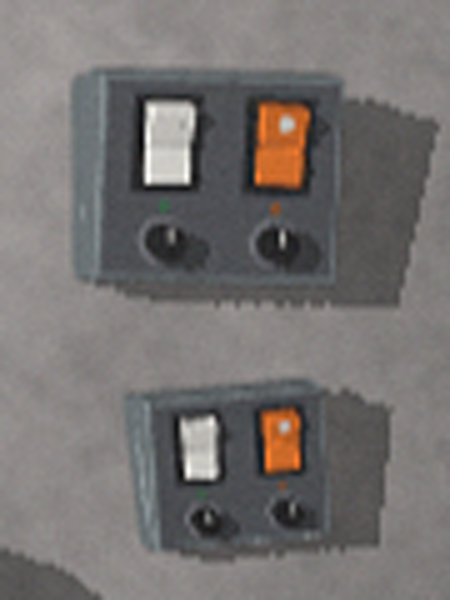

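View pics/c_mid.png

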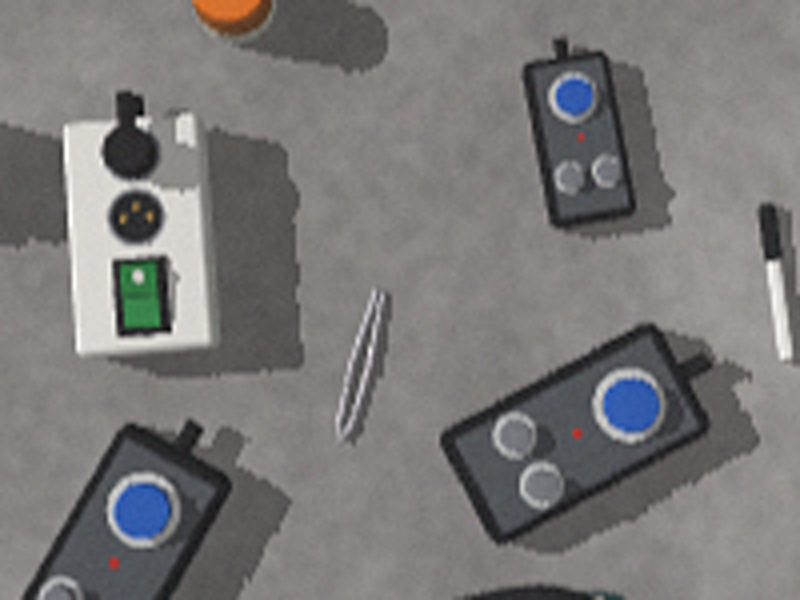

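```bash
python3 - <<'E'
from h import *
g=ptz('top0',215+138/4,150+275/4,.061); o=ptz('top0',425+287/5,200+123/5,.071); b=ptz('top0',215+574/4,150+97/4,.0375)
print('dots',g.round(4),o.round(4),b.round(4))
f=lambda a,bb:np.degrees(np.arctan2(*(bb-a)[[1,0]]))
C=lambda x,y,z:ptz('top0',215+x/4,150+y/4,z)
L=lambda x,y,z:ptz('top0',425+x/5,200+y/5,z)
print('block yaw',f(C(213,345,.05),C(200,115,.05)), f(C(138,310,.057),C(138,275,.061)), 'plug-dot',f(g,C(131,150,.08)), 'socket-dot',f(g,C(136,216,.05)))
print('remote yaw',f(C(588,174,.034),b))
print('light yaw', f(L(335,280,.045),L(340,80,.065)), f(L(281,242,.062),o), 'widths',L(105,75,.065)-L(340,80,.065), L(335,280,.045)-L(340,80,.065))
E
```

```text
dots [0.4585 0.3028 0.061 ] [ 0.455  -0.3565  0.071 ] [ 0.5969 -0.0082  0.0375]
block yaw 5.128681188932797 0.7683469011956437 plug-dot 3.522680228597799 socket-dot 6.273968669256361
remote yaw 11.221361909441809
light yaw 1.404772482649696 -1.1377054954214543 widths [7.30397544e-05 1.34381708e-01 0.00000000e+00] [-0.11351304 -0.00278366 -0.02      ]
```

Emit:
arm_command([
  {"tx": 24, "ty": 26, "az": -3, "jaw": 255},
  {"tx": 24, "ty": 26, "az": -3, "jaw": 255},
  {"tx": 24, "ty": 26, "az": -3, "jaw": 255},
  {"tx": 24, "ty": 26, "az": -3, "jaw": 255},
  {"tx": 24, "ty": 26, "az": -3, "jaw": 255},
  {"tx": 24, "ty": 26, "jaw": 255},
  {"tx": 24, "ty": 26, "jaw": 255},
  {"tx": 24, "ty": 26, "jaw": 255},
  {"tx": 24, "ty": 26, "jaw": 255},
  {"tx": 24, "ty": 26, "jaw": 255},
], squeeze=5)

```text
schema error: expected keys tx, ty, tz, ax, ay, az, jaw
```

The larger light unit measures about 134 x 114 mm, and its rockers are 62 mm apart, so it is the one meant. The hand control at (358,174) has its key top at 37.4 mm, so that one is right too.

Emit:
arm_command([
  {"tx": 24, "ty": 26, "tz": 0, "ax": 0, "ay": 0, "az": -3, "jaw": 255},
  {"tx": 24, "ty": 26, "tz": 0, "ax": 0, "ay": 0, "az": -3, "jaw": 255},
  {"tx": 24, "ty": 26, "tz": 0, "ax": 0, "ay": 0, "az": -3, "jaw": 255},
  {"tx": 24, "ty": 26, "tz": 0, "ax": 0, "ay": 0, "az": -3, "jaw": 255},
  {"tx": 24, "ty": 26, "tz": 0, "ax": 0, "ay": 0, "az": 0, "jaw": 255},
  {"tx": 24, "ty": 26, "tz": 0, "ax": 0, "ay": 0, "az": 0, "jaw": 255},
  {"tx": 24, "ty": 26, "tz": 0, "ax": 0, "ay": 0, "az": 0, "jaw": 255},
  {"tx": 24, "ty": 26, "tz": 0, "ax": 0, "ay": 0, "az": 0, "jaw": 255},
  {"tx": 24, "ty": 26, "tz": 0, "ax": 0, "ay": 0, "az": 0, "jaw": 255},
  {"tx": 24, "ty": 26, "tz": 0, "ax": 0, "ay": 0, "az": 0, "jaw": 255},
], squeeze=5)

```text
time_s: 0.93
ee_pos: [0.4169, -0.3818, 0.1918]
ee_rot: [[0.999, 0.032, -0.003], [0.032, -0.999, 0.007], [-0.003, -0.007, -1.0]]
wrist_force: [1.0, -0.3, -1.5]
opening: 0.328
```

Emit:
arm_command([
  {"tx": 2, "ty": 35, "tz": 3, "ax": 0, "ay": 0, "az": 0, "jaw": 255},
  {"tx": 2, "ty": 38, "tz": 1, "ax": 0, "ay": 0, "az": 0, "jaw": 255},
  {"tx": 2, "ty": 38, "tz": 1, "ax": 0, "ay": 0, "az": 0, "jaw": 255},
  {"tx": 2, "ty": 38, "tz": 1, "ax": 0, "ay": 0, "az": 0, "jaw": 255},
  {"tx": 2, "ty": 38, "tz": 1, "ax": 0, "ay": 0, "az": 0, "jaw": 255},
  {"tx": 2, "ty": 38, "tz": 1, "ax": 0, "ay": 0, "az": 0, "jaw": 255},
  {"tx": 2, "ty": 38, "tz": 1, "ax": 0, "ay": 0, "az": 0, "jaw": 255},
  {"tx": 2, "ty": 38, "tz": 0, "ax": 0, "ay": 0, "az": 0, "jaw": 255},
  {"tx": 2, "ty": 38, "tz": 0, "ax": 0, "ay": 0, "az": 0, "jaw": 255},
  {"tx": 2, "ty": 38, "tz": 0, "ax": 0, "ay": 0, "az": 0, "jaw": 255},
])

```text
time_s: 1.77
ee_pos: [0.436, 0.0124, 0.1974]
ee_rot: [[1.0, 0.031, -0.006], [0.031, -0.999, 0.01], [-0.005, -0.01, -1.0]]
wrist_force: [1.1, 0.0, 1.3]
opening: 0.002
```

Emit:
arm_command([
  {"tx": 2, "ty": 38, "tz": 0, "ax": 0, "ay": 0, "az": 1, "jaw": 255},
  {"tx": 2, "ty": 38, "tz": 0, "ax": 0, "ay": 0, "az": 1, "jaw": 255},
  {"tx": 2, "ty": 38, "tz": 0, "ax": 0, "ay": 0, "az": 1, "jaw": 255},
  {"tx": 2, "ty": 38, "tz": 0, "ax": 0, "ay": 0, "az": 0, "jaw": 255},
  {"tx": 2, "ty": 38, "tz": 0, "ax": 0, "ay": 0, "az": 0, "jaw": 255},
  {"tx": 0, "ty": 38, "tz": 0, "ax": 0, "ay": 0, "az": 0, "jaw": 255},
  {"tx": 0, "ty": 36, "tz": 0, "ax": 0, "ay": 0, "az": 0, "jaw": 255},
  {"tx": 0, "ty": 0, "tz": 0, "ax": 0, "ay": 0, "az": 0, "jaw": 255},
])

```text
time_s: 2.43
ee_pos: [0.4409, 0.2954, 0.1961]
ee_rot: [[0.996, 0.09, -0.006], [0.09, -0.996, 0.01], [-0.005, -0.011, -1.0]]
wrist_force: [0.6, -0.5, -0.6]
opening: 0.007
```

```bash
python3 - <<'E'
from h import *
print(bot.observe()['wrist_force'])
snap('wrist','w1'); print(bot.observe()['wrist_force'])
E
```

```text
[ 0.5987054  -0.54414089 -0.61518359]
[-0.27174218 -0.27907292  0.31582682]
```

View pics/w1.png

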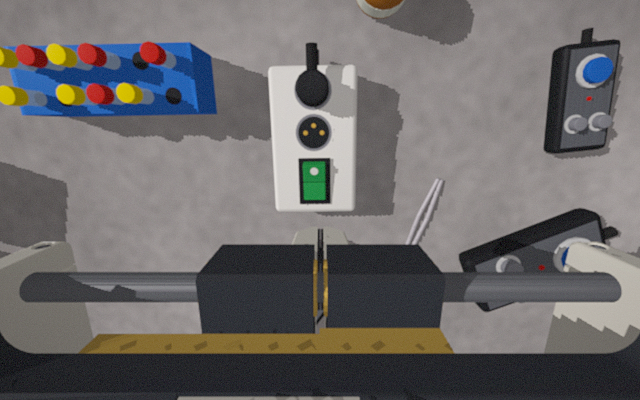

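The wrist view shows the green rocker's white dot at (314,171). The closed fingertips are the beige strip around (320,237).

```bash
python3 - <<'E'
from h import *
crop('w1',260,140,380,260,'c_w1',5)
print(pt('w1',314,171), ptz('w1',314,171,.061),'tip',pt('w1',305,237),pt('w1',335,237),pt('w1',320,226), 'hinge',ptz('w1',314.5,181,.058),'rocker',pt('w1',314,175),pt('w1',314,162),pt('w1',314,195),'block top',pt('w1',340,190))
z=load('w1');print(z['d'][225:248:3,285:355:5].round(3))
s=bot.observe();print(s['ee_pos'],s['ee_pos']+s['ee_rot'][:,2]*.017)
E
```

```text
[0.46059089 0.30544397 0.06255465] [0.46034597 0.30547311 0.061     ] tip [0.4500059  0.3040941  0.23639361] [0.45142043 0.28714402 0.23593263] [0.37159713 0.29114199 0.00118031] hinge [0.44803614 0.30393379 0.058     ] rocker [0.45583144 0.30505943 0.0620016 ] [0.47015191 0.30645923 0.0560938 ] [0.43100043 0.30308353 0.05817081] block top [0.4384858  0.27212341 0.05129092]
[[0.405 0.405 0.406 0.404 0.406 0.406 0.407 0.405 0.405 0.405 0.404 0.405
  0.404 0.404]
 [0.406 0.407 0.406 0.406 0.405 0.173 0.172 0.407 0.174 0.172 0.407 0.407
  0.406 0.405]
 [0.407 0.408 0.408 0.169 0.168 0.168 0.167 0.172 0.169 0.168 0.168 0.169
  0.407 0.407]
 [0.41  0.409 0.408 0.163 0.164 0.164 0.164 0.167 0.163 0.164 0.163 0.163
  0.165 0.408]
 [0.412 0.411 0.159 0.158 0.158 0.159 0.159 0.163 0.159 0.159 0.159 0.158
  0.159 0.41 ]
 [0.41  0.413 0.156 0.154 0.155 0.154 0.154 0.158 0.154 0.154 0.155 0.156
  0.155 0.411]
 [0.413 0.413 0.15  0.151 0.149 0.149 0.15  0.154 0.151 0.15  0.151 0.15
  0.15  0.411]
 [0.081 0.083 0.081 0.082 0.081 0.082 0.146 0.15  0.147 0.081 0.082 0.082
  0.081 0.081]]
[0.44098593 0.29342982 0.19606865] [0.44088085 0.29359048 0.17906974]
```

View pics/c_w1.png

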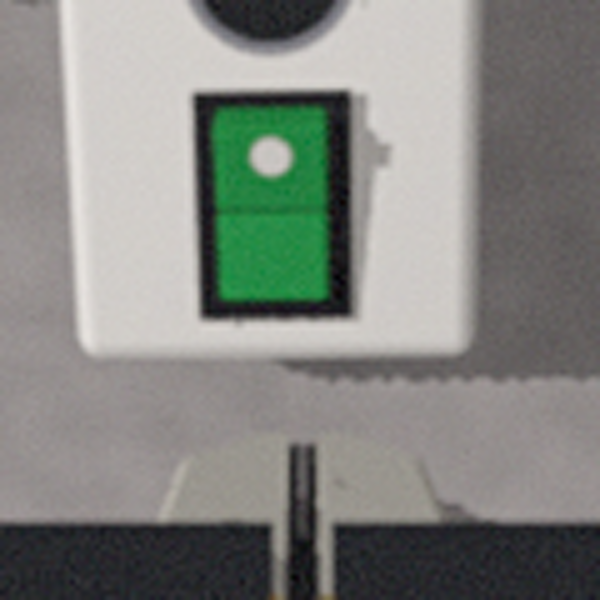

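Emit:
arm_command([
  {"tx": 6, "ty": 4, "tz": -20, "ax": 0, "ay": 0, "az": 0, "jaw": 255},
  {"tx": 6, "ty": 4, "tz": -25, "ax": 0, "ay": 0, "az": 0, "jaw": 255},
  {"tx": 6, "ty": 3, "tz": -25, "ax": 0, "ay": 0, "az": 0, "jaw": 255},
  {"tx": 1, "ty": 1, "tz": -20, "ax": 0, "ay": 0, "az": 0, "jaw": 255},
  {"tx": 0, "ty": 0, "tz": -10, "ax": 0, "ay": 0, "az": 0, "jaw": 255},
  {"tx": 0, "ty": 0, "tz": 0, "ax": 0, "ay": 0, "az": 0, "jaw": 255},
  {"tx": 0, "ty": 0, "tz": 0, "ax": 0, "ay": 0, "az": 0, "jaw": 255},
  {"tx": 0, "ty": 0, "tz": 0, "ax": 0, "ay": 0, "az": 0, "jaw": 255},
])

```text
time_s: 3.15
ee_pos: [0.4608, 0.3015, 0.0938]
ee_rot: [[0.996, 0.09, -0.005], [0.09, -0.996, 0.009], [-0.004, -0.009, -1.0]]
wrist_force: [0.3, -0.3, -0.4]
opening: 0.007
```

Emit:
arm_command([
  {"tx": -1, "ty": 3, "tz": -4, "ax": 0, "ay": 0, "az": 0, "jaw": 255},
  {"tx": 0, "ty": 0, "tz": -4, "ax": 0, "ay": 0, "az": 0, "jaw": 255},
  {"tx": 0, "ty": 0, "tz": -2, "ax": 0, "ay": 0, "az": 0, "jaw": 255},
  {"tx": 0, "ty": 0, "tz": -1, "ax": 0, "ay": 0, "az": 0, "jaw": 255},
  {"tx": 0, "ty": 0, "tz": -1, "ax": 0, "ay": 0, "az": 0, "jaw": 255},
  {"tx": 0, "ty": 0, "tz": 0, "ax": 0, "ay": 0, "az": 0, "jaw": 255},
])

```text
time_s: 3.65
ee_pos: [0.4611, 0.3053, 0.0853]
ee_rot: [[0.996, 0.09, 0.001], [0.09, -0.996, 0.012], [0.002, -0.012, -1.0]]
wrist_force: [-1.1, -0.3, -0.6]
opening: 0.007
```

Emit:
arm_command([
  {"tx": 0, "ty": 0, "tz": -2, "ax": 0, "ay": 0, "az": 0, "jaw": 255},
  {"tx": 0, "ty": 0, "tz": -2, "ax": 0, "ay": 0, "az": 0, "jaw": 255},
  {"tx": 0, "ty": 0, "tz": -2, "ax": 0, "ay": 0, "az": 0, "jaw": 255},
  {"tx": 0, "ty": 0, "tz": 0, "ax": 0, "ay": 0, "az": 0, "jaw": 255},
])

```text
time_s: 3.98
ee_pos: [0.4611, 0.3054, 0.0789]
ee_rot: [[0.996, 0.09, 0.001], [0.09, -0.996, 0.012], [0.002, -0.012, -1.0]]
wrist_force: [-0.5, -0.8, -0.6]
opening: 0.007
```

Emit:
arm_command([
  {"tx": 0, "ty": 0, "tz": -2, "ax": 0, "ay": 0, "az": 0, "jaw": 255},
  {"tx": 0, "ty": 0, "tz": 0, "ax": 0, "ay": 0, "az": 0, "jaw": 255},
])

```text
time_s: 4.15
ee_pos: [0.4611, 0.3053, 0.0765]
ee_rot: [[0.996, 0.09, 0.001], [0.09, -0.996, 0.012], [0.002, -0.012, -1.0]]
wrist_force: [-0.0, 0.4, -0.5]
opening: 0.006
```

Emit:
arm_command([
  {"tx": 0, "ty": 0, "tz": -1.5, "ax": 0, "ay": 0, "az": 0, "jaw": 255},
  {"tx": 0, "ty": 0, "tz": 0, "ax": 0, "ay": 0, "az": 0, "jaw": 255},
])

```text
time_s: 4.32
ee_pos: [0.4611, 0.3053, 0.0748]
ee_rot: [[0.996, 0.09, 0.001], [0.09, -0.996, 0.012], [0.002, -0.012, -1.0]]
wrist_force: [-0.0, 0.6, 0.2]
opening: 0.009
```

Emit:
arm_command([
  {"tx": 0, "ty": 0, "tz": -1.5, "ax": 0, "ay": 0, "az": 0, "jaw": 255},
  {"tx": 0, "ty": 0, "tz": 0, "ax": 0, "ay": 0, "az": 0, "jaw": 255},
])

```text
time_s: 4.48
ee_pos: [0.4611, 0.3053, 0.0732]
ee_rot: [[0.996, 0.09, 0.001], [0.09, -0.996, 0.012], [0.002, -0.012, -1.0]]
wrist_force: [-0.2, 0.8, -0.6]
opening: 0.005
```

```bash
python3 - <<'E'
from h import *
snap('wrist','w2'); snap('scene','s2'); crop('s2',320,170,420,250,'c_s2',6)
print(bot.observe()['wrist_force'])
E
```

```text
[0.19611488 0.18561561 0.18733418]
```

View pics/w2.png

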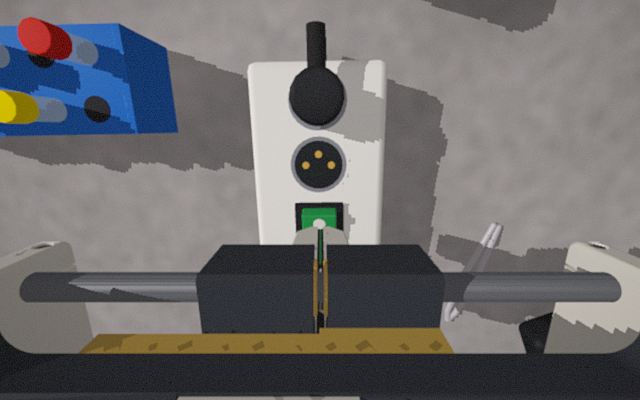

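View pics/c_s2.png

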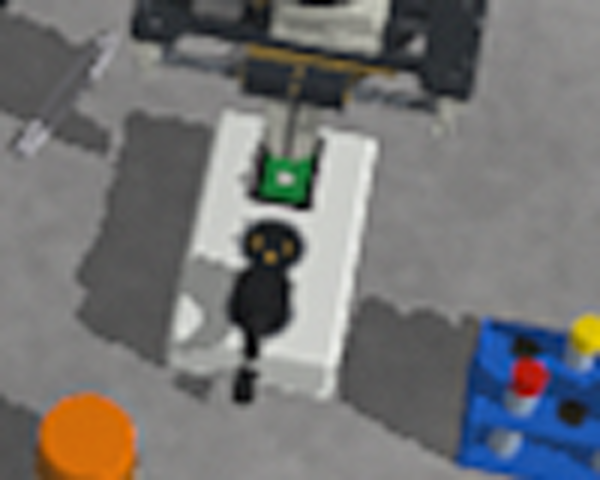

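```bash
python3 - <<'E'
from h import *
s=bot.observe();print(s['ee_pos'])
for n,u,v in [('dot',319,223),('green',310,218),('tipfront',310,231),('tip',335,235),('far edge',320,210),('socket',318,163),('plug',317,95),('block',360,220)]: print(n,pt('w2',u,v,0),ptz('w2',u,v,.061))
print(pt('w2',319,223,0))
z=load('w2');print(z['d'][206:246:2,300:340:4].round(4)); print(z['T'],z['K'])
crop('w2',270,190,370,250,'c_w2',7)
print('scene dot',ptz('s2',320+286/6,170+178/6,.061),pt('s2',368,200,0),pt('s2',368,195,0))
E
```

```text
[0.46123093 0.3053917  0.07350873]
dot [0.46181661 0.30603285 0.06372467] [0.4608749  0.30599167 0.061     ]
green [0.46515057 0.31303857 0.06388462] [0.46420141 0.31309716 0.061     ]
tipfront [0.4701765  0.31156874 0.10394636] [0.45382353 0.31226213 0.061     ]
tip [0.47130664 0.29685967 0.10979776] [0.45237265 0.29294943 0.061     ]
far edge [0.46992909 0.30609121 0.05683143] [0.47115619 0.30615091 0.061     ]
socket [0.50489067 0.3107791  0.05199793] [0.50597793 0.3107037  0.061     ]
plug [0.54943356 0.31472991 0.08159514] [0.55163358 0.31538283 0.061     ]
block [0.46295939 0.2737796  0.05108176] [0.46612766 0.27544009 0.061     ]
[0.46181661 0.30603285 0.06372467]
[[0.2155 0.2152 0.2148 0.2143 0.2146 0.2156 0.2155 0.2149 0.2152 0.2143]
 [0.2159 0.2155 0.2154 0.2163 0.2162 0.2159 0.2146 0.2163 0.2146 0.2143]
 [0.216  0.2133 0.2128 0.2132 0.214  0.2133 0.213  0.2129 0.2126 0.2159]
 [0.2171 0.2114 0.2118 0.2116 0.2116 0.2104 0.2099 0.2111 0.2111 0.2102]
 [0.2173 0.2086 0.2076 0.2084 0.2079 0.2087 0.2073 0.2083 0.2079 0.209 ]
 [0.2154 0.2059 0.2055 0.2063 0.2066 0.2067 0.2066 0.20
[... 714 characters left out ...]
1635 0.1601 0.16   0.1605 0.1608]
 [0.1585 0.1572 0.1576 0.158  0.1581 0.1601 0.1577 0.1578 0.156  0.157 ]
 [0.1542 0.154  0.1543 0.1546 0.1556 0.1583 0.1548 0.1541 0.155  0.1542]
 [0.1519 0.1522 0.1515 0.1516 0.1506 0.155  0.1526 0.1515 0.1522 0.1513]
 [0.1485 0.1491 0.1492 0.1491 0.1489 0.1538 0.1493 0.1485 0.1485 0.1485]]
[[ 0.08906505 -0.9645813  -0.24829485  0.53020549]
 [-0.99595472 -0.08922538 -0.01063101  0.30902342]
 [-0.01189973  0.24823728 -0.96862617  0.2615952 ]
 [ 0.          0.          0.          1.        ]] [279.46565339 279.46565339 320.01511973 200.07942576]
scene dot [0.45994751 0.30905197 0.061     ] [0.46201861 0.31071053 0.06248446] [0.46776186 0.30830607 0.10038869]
```

View pics/c_w2.png

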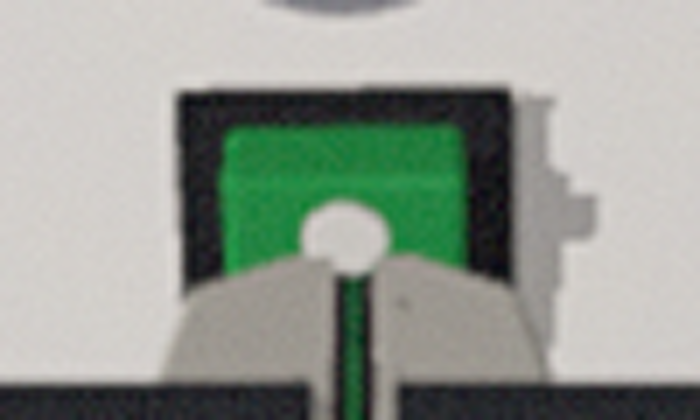

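```bash
python3 - <<'E'
from h import *
for f,(u0,u1,v0,v1) in {'s2':(355,385,170,205),'w2':(290,350,215,248)}.items():
    P=np.array([[*pt(f,u,v,0),u,v] for u in range(u0,u1) for v in range(v0,v1)])
    m=(abs(P[:,0]-.461)<.02)&(abs(P[:,1]-.3055)<.025)&(P[:,2]>.03)&(P[:,2]<.2)
    P=P[m]; h,e=np.histogram(P[:,2],bins=np.arange(.04,.16,.005)); print(f,list(zip(e.round(3),h)))
    Q=P[(P[:,2]>.07)]; Q=Q[np.argsort(Q[:,2])][:12]; print(Q.round(4))
E
```

```text
s2 [(np.float64(0.04), np.int64(0)), (np.float64(0.045), np.int64(8)), (np.float64(0.05), np.int64(37)), (np.float64(0.055), np.int64(36)), (np.float64(0.06), np.int64(30)), (np.float64(0.065), np.int64(7)), (np.float64(0.07), np.int64(0)), (np.float64(0.075), np.int64(0)), (np.float64(0.08), np.int64(0)), (np.float64(0.085), np.int64(0)), (np.float64(0.09), np.int64(1)), (np.float64(0.095), np.int64(1)), (np.float64(0.1), np.int64(6)), (np.float64(0.105), np.int64(6)), (np.float64(0.11), np.int64(8)), (np.float64(0.115), np.int64(7)), (np.float64(0.12), np.int64(9)), (np.float64(0.125), np.int64(8)), (np.float64(0.13), np.int64(6)), (np.float64(0.135), np.int64(9)), (np.float64(0.14), np.int64(10)), (np.float64(0.145), np.int64(5)), (np.float64(0.15), np.int64(4))]
[[4.644e-01 3.044e-01 9.410e-02 3.670e+02 1.950e+02]
 [4.642e-01 3.148e-01 9.870e-02 3.700e+02 1.950e+02]
 [4.678e-01 3.083e-01 1.004e-01 3.680e+02 1.950e+02]
 [4.703e-01 3.017e-01 1.007e-01 3.660e+02 1.950e+02]
 [4.674e-01 3.007e-01 1.025e-01 3.660e+02 1.940e+02]
 [4.695e-01 2.975e-01 1.037e-01 3.650e+02 1.940e+02]
 [4.6
[... 1041 characters left out ...]
.float64(0.145), np.int64(0)), (np.float64(0.15), np.int64(0))]
[[4.686e-01 3.055e-01 9.460e-02 3.200e+02 2.290e+02]
 [4.698e-01 3.082e-01 9.490e-02 3.160e+02 2.270e+02]
 [4.688e-01 3.049e-01 9.510e-02 3.210e+02 2.290e+02]
 [4.698e-01 3.107e-01 9.570e-02 3.120e+02 2.270e+02]
 [4.707e-01 3.019e-01 9.570e-02 3.260e+02 2.270e+02]
 [4.706e-01 3.032e-01 9.590e-02 3.240e+02 2.270e+02]
 [4.710e-01 2.994e-01 9.600e-02 3.300e+02 2.270e+02]
 [4.703e-01 3.075e-01 9.610e-02 3.170e+02 2.270e+02]
 [4.708e-01 3.013e-01 9.610e-02 3.270e+02 2.270e+02]
 [4.690e-01 3.068e-01 9.610e-02 3.180e+02 2.290e+02]
 [4.702e-01 3.088e-01 9.610e-02 3.150e+02 2.270e+02]
 [4.693e-01 3.043e-01 9.620e-02 3.220e+02 2.290e+02]]
```

Both cameras put the fingertip bottoms at z≈0.095, while the TCP reads 0.0735. So with the jaws shut, the tips sit about 21 mm behind the reported TCP, not 17 mm ahead of it. The rocker hasn't been touched yet. I'll use the camera-measured tip height plus the force reading.

Emit:
arm_command([
  {"tx": -0.5, "ty": 0, "tz": -9, "ax": 0, "ay": 0, "az": 0, "jaw": 255},
  {"tx": 0, "ty": 0, "tz": -8, "ax": 0, "ay": 0, "az": 0, "jaw": 255},
  {"tx": 0, "ty": 0, "tz": -6, "ax": 0, "ay": 0, "az": 0, "jaw": 255},
  {"tx": 0, "ty": 0, "tz": 0, "ax": 0, "ay": 0, "az": 0, "jaw": 255},
])

```text
time_s: 4.92
ee_pos: [0.4606, 0.3054, 0.0481]
ee_rot: [[0.996, 0.09, 0.001], [0.09, -0.996, 0.012], [0.002, -0.012, -1.0]]
wrist_force: [-0.2, 0.6, -0.9]
opening: 0.004
```

```bash
python3 - <<'E'
from h import *
snap('wrist','w3');crop('w3',250,180,390,260,'c_w3',5); print(bot.observe()['wrist_force'],bot.observe()['ee_pos'])
print(min(pt('w3',320,v,0)[2] for v in range(200,240)))
for v in range(196,236,3): print(v,pt('w3',310,v,0).round(4))
E
```

```text
[-0.71457497  0.00413175  0.19059338] [0.4607037  0.30542723 0.04862018]
0.0505896318127641
196 [0.4847 0.3141 0.0522]
199 [0.4823 0.3139 0.0511]
202 [0.4804 0.3137 0.0519]
205 [0.4779 0.3136 0.0506]
208 [0.4762 0.3134 0.0522]
211 [0.4737 0.3132 0.051 ]
214 [0.4722 0.313  0.0531]
217 [0.4708 0.3128 0.0554]
220 [0.4693 0.3126 0.0574]
223 [0.4688 0.3123 0.062 ]
226 [0.4672 0.3121 0.0633]
229 [0.4697 0.3118 0.0756]
232 [0.4693 0.3115 0.0795]
235 [0.4694 0.3113 0.0846]
```

View pics/c_w3.png

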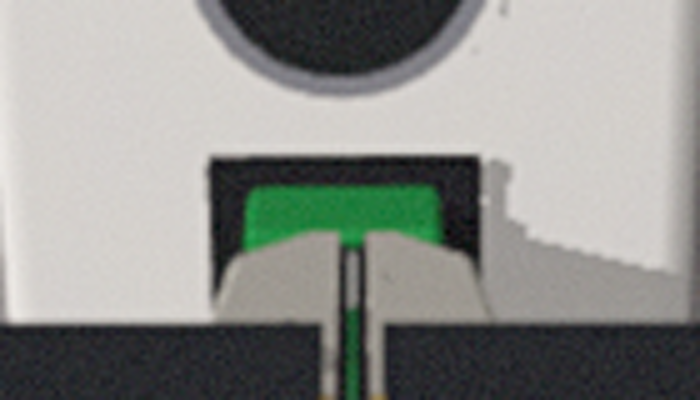

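Emit:
arm_command([
  {"tx": 0, "ty": 0, "tz": -3, "ax": 0, "ay": 0, "az": 0, "jaw": 255},
  {"tx": 0, "ty": 0, "tz": -2, "ax": 0, "ay": 0, "az": 0, "jaw": 255},
  {"tx": 0, "ty": 0, "tz": 0, "ax": 0, "ay": 0, "az": 0, "jaw": 255},
])

```text
time_s: 5.22
ee_pos: [0.4608, 0.3055, 0.0432]
ee_rot: [[0.996, 0.09, 0.001], [0.09, -0.996, 0.012], [0.002, -0.012, -1.0]]
wrist_force: [-0.5, 0.3, 0.4]
opening: 0.007
```

Emit:
arm_command([
  {"tx": 0, "ty": 0, "tz": -2, "ax": 0, "ay": 0, "az": 0, "jaw": 255},
  {"tx": 0, "ty": 0, "tz": 0, "ax": 0, "ay": 0, "az": 0, "jaw": 255},
])

```text
time_s: 5.38
ee_pos: [0.4612, 0.3056, 0.0415]
ee_rot: [[0.996, 0.09, 0.002], [0.09, -0.996, 0.013], [0.004, -0.012, -1.0]]
wrist_force: [0.1, -0.2, -0.8]
opening: 0.006
```

Emit:
arm_command([
  {"tx": 0, "ty": 0, "tz": -1.5, "ax": 0, "ay": 0, "az": 0, "jaw": 255},
  {"tx": 0, "ty": 0, "tz": 0, "ax": 0, "ay": 0, "az": 0, "jaw": 255},
])

```text
time_s: 5.55
ee_pos: [0.4617, 0.3058, 0.0404]
ee_rot: [[0.996, 0.09, 0.003], [0.09, -0.996, 0.013], [0.005, -0.013, -1.0]]
wrist_force: [0.0, -0.6, -0.1]
opening: 0.003
```

Emit:
arm_command([
  {"tx": -0.5, "ty": 0, "tz": -1.5, "ax": 0, "ay": 0, "az": 0, "jaw": 255},
  {"tx": 0, "ty": 0, "tz": 0, "ax": 0, "ay": 0, "az": 0, "jaw": 255},
])

```text
time_s: 5.72
ee_pos: [0.4616, 0.3059, 0.0394]
ee_rot: [[0.996, 0.09, 0.005], [0.09, -0.996, 0.014], [0.006, -0.013, -1.0]]
wrist_force: [-0.0, 0.2, 0.0]
opening: 0.006
```

```bash
python3 - <<'E'
from h import *
snap('wrist','w4');crop('w4',250,180,390,260,'c_w4',5); s=bot.observe(); print(s['wrist_force'],s['ee_pos'],s['torque'],s['effort'])
for v in range(208,236,3): print(v,pt('w4',310,v,0).round(4))
E
```

```text
[-0.62236914  0.25194965  0.52064705] [0.46150154 0.30592759 0.03942063] [ 0.00370974 -0.01602221  0.03324214] [ 8.27353215e-04 -5.22512519e+01 -5.78807151e+01 -2.70856573e-03
 -2.07889569e-01  5.80313601e-03]
208 [0.4793 0.3138 0.0507]
211 [0.4775 0.3136 0.0518]
214 [0.4753 0.3134 0.0512]
217 [0.474  0.3132 0.0537]
220 [0.4722 0.313  0.0545]
223 [0.4704 0.3128 0.0552]
226 [0.4689 0.3126 0.0567]
229 [0.4707 0.3123 0.0671]
232 [0.4708 0.312  0.0724]
235 [0.4707 0.3118 0.0772]
```

View pics/c_w4.png

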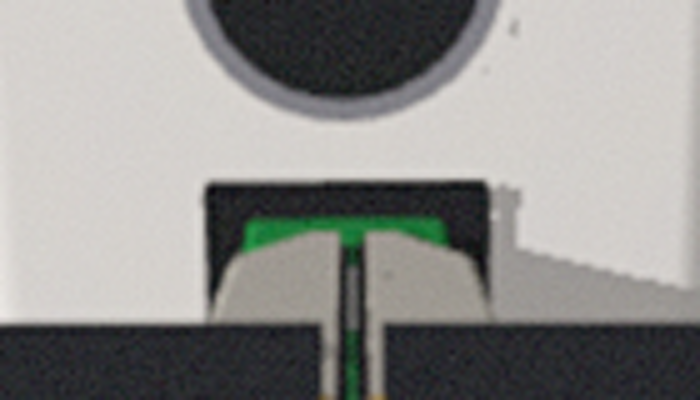

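Emit:
arm_command([
  {"tx": -0.5, "ty": 0, "tz": -1.5, "ax": 0, "ay": 0, "az": 0, "jaw": 255},
  {"tx": 0, "ty": 0, "tz": 0, "ax": 0, "ay": 0, "az": 0, "jaw": 255},
])

```text
time_s: 5.93
ee_pos: [0.4611, 0.306, 0.038]
ee_rot: [[0.996, 0.09, 0.005], [0.09, -0.996, 0.014], [0.006, -0.013, -1.0]]
wrist_force: [0.4, 0.1, 0.3]
opening: 0.006
```

Emit:
arm_command([
  {"tx": -0.5, "ty": 0, "tz": -1.5, "ax": 0, "ay": 0, "az": 0, "jaw": 255},
  {"tx": 0, "ty": 0, "tz": 0, "ax": 0, "ay": 0, "az": 0, "jaw": 255},
])

```text
time_s: 6.1
ee_pos: [0.4608, 0.306, 0.0365]
ee_rot: [[0.996, 0.09, 0.005], [0.09, -0.996, 0.014], [0.007, -0.013, -1.0]]
wrist_force: [-0.4, 0.1, 0.7]
opening: 0.0
```

Emit:
arm_command([
  {"tx": -0.5, "ty": 0, "tz": -1.5, "ax": 0, "ay": 0, "az": 0, "jaw": 255},
])

```text
time_s: 6.18
ee_pos: [0.4607, 0.3061, 0.0354]
ee_rot: [[0.996, 0.09, 0.006], [0.09, -0.996, 0.014], [0.008, -0.014, -1.0]]
wrist_force: [4.8, -0.9, 6.9]
opening: 0.005
```

```bash
python3 - <<'E'
from h import *
snap('wrist','w5');crop('w5',250,180,390,260,'c_w5',5); s=bot.observe(); print(s['wrist_force'],s['ee_pos'],s['torque'],s['effort'])
for v in range(208,236,3): print(v,pt('w5',310,v,0).round(4))
E
```

```text
[ 3.34183887 -1.30377028  6.5668778 ] [0.46065284 0.30614058 0.03517939] [-5.23458846e-02 -6.01880290e-01 -5.23932047e-04] [ 1.22203488e+00 -4.95337200e+01 -5.37920952e+01  6.80445246e-01
  9.30682104e-01 -9.57092852e-03]
208 [0.4799 0.3138 0.0525]
211 [0.4779 0.3137 0.0523]
214 [0.4756 0.3135 0.0514]
217 [0.4739 0.3133 0.0524]
220 [0.4721 0.3132 0.0532]
223 [0.4702 0.313  0.0535]
226 [0.4689 0.3128 0.0554]
229 [0.4696 0.3125 0.0629]
232 [0.4696 0.3122 0.0681]
235 [0.4695 0.312  0.0726]
```

View pics/c_w5.png

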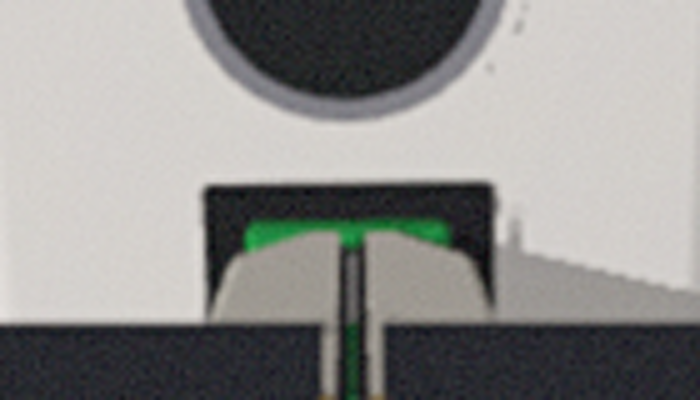

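Emit:
arm_command([
  {"tx": 0, "ty": 0, "tz": -0.7, "ax": 0, "ay": 0, "az": 0, "jaw": 255},
])

```text
time_s: 6.32
ee_pos: [0.4608, 0.3062, 0.0348]
ee_rot: [[0.996, 0.09, 0.007], [0.09, -0.996, 0.014], [0.008, -0.014, -1.0]]
wrist_force: [-1.2, -1.4, 8.8]
opening: 0.001
```

Emit:
arm_command([
  {"tx": 0, "ty": 0, "tz": -0.7, "ax": 0, "ay": 0, "az": 0, "jaw": 255},
])

```text
time_s: 6.4
ee_pos: [0.4608, 0.3062, 0.0345]
ee_rot: [[0.996, 0.09, 0.007], [0.09, -0.996, 0.014], [0.008, -0.014, -1.0]]
wrist_force: [-1.1, -2.6, 8.7]
opening: 0.008
```

Emit:
arm_command([
  {"tx": 0, "ty": 0, "tz": 8, "ax": 0, "ay": 0, "az": 0, "jaw": 255},
  {"tx": 0, "ty": 0, "tz": 20, "ax": 0, "ay": 0, "az": 0, "jaw": 255},
  {"tx": -20, "ty": 0, "tz": 30, "ax": 0, "ay": 0, "az": 0, "jaw": 255},
  {"tx": -20, "ty": 0, "tz": 30, "ax": 0, "ay": 0, "az": 0, "jaw": 255},
  {"tx": 0, "ty": 0, "tz": 0, "ax": 0, "ay": 0, "az": 0, "jaw": 255},
])

```text
time_s: 6.82
ee_pos: [0.4171, 0.3047, 0.1238]
ee_rot: [[0.996, 0.088, -0.0], [0.088, -0.996, 0.011], [0.001, -0.011, -1.0]]
wrist_force: [0.7, 0.0, 1.1]
opening: 0.007
```

```bash
python3 - <<'E'
from h import *
snap('wrist','w6');crop('w6',250,100,390,220,'c_w6',5); s=bot.observe(); print(s['wrist_force'],s['ee_pos'])
snap('scene','s6');crop('s6',330,170,410,240,'c_s6',8)
E
```

```text
[ 0.960852   -0.13757061 -0.72440624] [0.41757639 0.30443019 0.12133105]
```

View pics/c_w6.png

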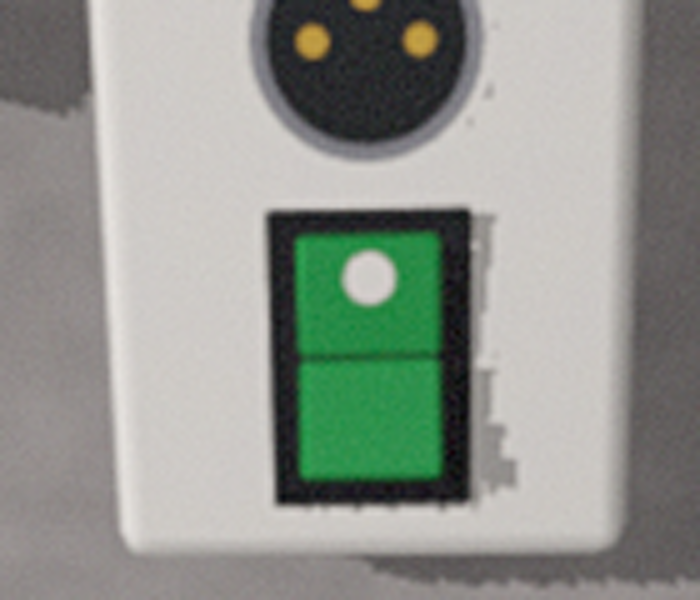

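View pics/c_s6.png

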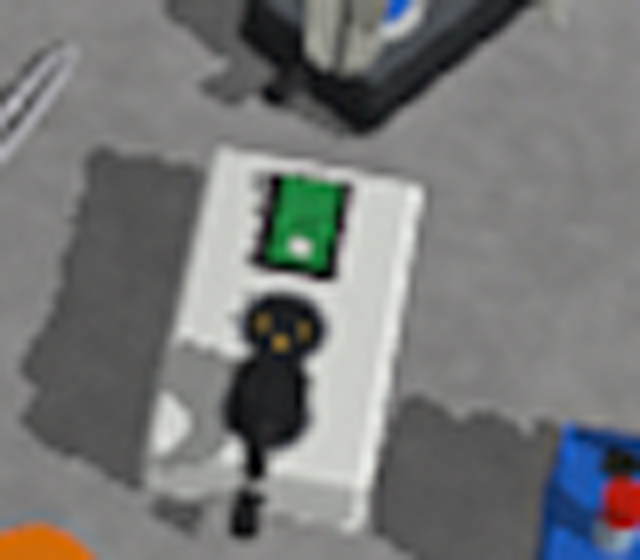

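The shadow now falls beside the near half, so the rocker has tipped over. I'll check the slope with depth.

```bash
cat >> h.py <<'E'
def slope(f,u0,u1,v0,v1,yaw):
    P=np.array([pt(f,u,v,0) for u in range(u0,u1) for v in range(v0,v1)])
    x=P[:,0]*np.cos(yaw)+P[:,1]*np.sin(yaw); y=-P[:,0]*np.sin(yaw)+P[:,1]*np.cos(yaw)
    A=np.c_[x-x.mean(),y-y.mean(),np.ones(len(x))]; c=np.linalg.lstsq(A,P[:,2],rcond=None)[0]
    return P.mean(0).round(4),c[:2].round(3)
E
python3 - <<'E'
from h import *
print('far now',slope('w6',312,336,149,168,.09)); print('near now',slope('w6',313,336,174,193,.09))
print('before w1 far',slope('w1',304,325,163,180,.09),'near',slope('w1',305,325,184,198,.09))
E
```

```text
far now (array([0.4605, 0.3059, 0.059 ]), array([0.58 , 0.007]))
near now (array([0.4384, 0.3034, 0.0623]), array([1.442, 0.019]))
before w1 far (array([0.4606, 0.3054, 0.0628]), array([ 1.193, -0.15 ])) near (array([0.4366, 0.303 , 0.0585]), array([0.019, 0.003]))
```

```bash
cat >> h.py <<'E'
def slope(f,u0,u1,v0,v1,yaw):
    z=load(f); fx,fy,cx,cy=z['K']; R=z['T'][:3,:3]
    v,u=np.mgrid[v0:v1,u0:u1]; d=z['d'][v0:v1,u0:u1]; X=((u-cx)/fx).ravel(); Y=((v-cy)/fy).ravel(); q=1/d.ravel()
    A=np.c_[X,Y,np.ones(X.size)]; n=np.linalg.lstsq(A,q,rcond=None)[0]
    r=abs(A@n-q); k=r<3*np.median(r)+1e-9; n=np.linalg.lstsq(A[k],q[k],rcond=None)[0]
    n=R@n; e=np.array([np.cos(yaw),np.sin(yaw),0]); return 'slope rad along x',round(float(np.arctan(-(n@e)/n[2])),3)
E
python3 - <<'E'
from h import *
print('far now',slope('w6',312,336,150,168,.09)); print('near now',slope('w6',313,336,174,193,.09))
print('before far',slope('w1',304,325,164,180,.09),'near',slope('w1',305,325,184,198,.09))
E
```

```text
far now ('slope rad along x', nan)
near now ('slope rad along x', nan)
before far ('slope rad along x', nan) near ('slope rad along x', 0.016)h.py:22: RuntimeWarning: divide by zero encountered in divide
  v,u=np.mgrid[v0:v1,u0:u1]; d=z['d'][v0:v1,u0:u1]; X=((u-cx)/fx).ravel(); Y=((v-cy)/fy).ravel(); q=1/d.ravel()
h.py:25: RuntimeWarning: invalid value encountered in scalar divide
  n=R@n; e=np.array([np.cos(yaw),np.sin(yaw),0]); return 'slope rad along x',round(float(np.arctan(-(n@e)/n[2])),3)
```

```bash
sed -i 's|A=np.c_\[X,Y,np.ones(X.size)\]; n=|g=d.ravel()>0; X,Y,q=X[g],Y[g],q[g]; A=np.c_[X,Y,np.ones(X.size)]; n=|' h.py
python3 - 2>/dev/null <<'E'
from h import *
print('far now',slope('w6',312,336,150,168,.09)); print('near now',slope('w6',313,336,174,193,.09))
print('before far',slope('w1',304,325,164,180,.09),'near',slope('w1',305,325,184,198,.09))
E
```

```text
far now ('slope rad along x', 0.016)
near now ('slope rad along x', -0.276)
before far ('slope rad along x', 0.25) near ('slope rad along x', 0.016)
```

The main switch is fully on: the far half is level and the near half slopes by 0.276 rad, the mirror of what it was before. Now the orange switch.

Emit:
arm_command([
  {"tx": 2, "ty": -38, "tz": 8, "ax": 0, "ay": 0, "az": -2, "jaw": 255},
  {"tx": 2, "ty": -38, "tz": 8, "ax": 0, "ay": 0, "az": -2, "jaw": 255},
  {"tx": 2, "ty": -38, "tz": 4, "ax": 0, "ay": 0, "az": -1, "jaw": 255},
  {"tx": 2, "ty": -38, "tz": 0, "ax": 0, "ay": 0, "az": 0, "jaw": 255},
  {"tx": 2, "ty": -38, "tz": 0, "ax": 0, "ay": 0, "az": 0, "jaw": 255},
  {"tx": 0, "ty": -38, "tz": 0, "ax": 0, "ay": 0, "az": 0, "jaw": 255},
  {"tx": 0, "ty": -38, "tz": 0, "ax": 0, "ay": 0, "az": 0, "jaw": 255},
  {"tx": 0, "ty": -38, "tz": 0, "ax": 0, "ay": 0, "az": 0, "jaw": 255},
  {"tx": 0, "ty": -38, "tz": 0, "ax": 0, "ay": 0, "az": 0, "jaw": 255},
  {"tx": 0, "ty": -38, "tz": 0, "ax": 0, "ay": 0, "az": 0, "jaw": 255},
])

```text
time_s: 7.75
ee_pos: [0.4214, -0.0877, 0.1276]
ee_rot: [[1.0, 0.007, -0.02], [0.007, -1.0, 0.008], [-0.02, -0.008, -1.0]]
wrist_force: [0.9, 0.9, -0.1]
opening: 0.006
```

Emit:
arm_command([
  {"tx": 0, "ty": -38, "tz": 0, "ax": 0, "ay": 0, "az": 0, "jaw": 255},
  {"tx": 0, "ty": -38, "tz": 0, "ax": 0, "ay": 0, "az": 0, "jaw": 255},
  {"tx": 0, "ty": -38, "tz": 0, "ax": 0, "ay": 0, "az": 0, "jaw": 255},
  {"tx": 0, "ty": -38, "tz": 0, "ax": 0, "ay": 0, "az": 0, "jaw": 255},
  {"tx": 0, "ty": -38, "tz": 0, "ax": 0, "ay": 0, "az": 0, "jaw": 255},
  {"tx": 0, "ty": -38, "tz": 0, "ax": 0, "ay": 0, "az": 0, "jaw": 255},
  {"tx": 0, "ty": -30, "tz": 0, "ax": 0, "ay": 0, "az": 0, "jaw": 255},
  {"tx": 0, "ty": 0, "tz": 0, "ax": 0, "ay": 0, "az": 0, "jaw": 255},
  {"tx": 0, "ty": 0, "tz": 0, "ax": 0, "ay": 0, "az": 0, "jaw": 255},
])

```text
time_s: 8.5
ee_pos: [0.4127, -0.3666, 0.1134]
ee_rot: [[0.999, -0.003, -0.035], [-0.002, -1.0, 0.019], [-0.035, -0.019, -0.999]]
wrist_force: [-0.5, 0.9, -0.3]
opening: 0.005
```

```bash
python3 - <<'E'
from h import *
snap('wrist','w7'); s=bot.observe(); print(s['wrist_force'],s['ee_pos'])
E
```

```text
[-0.34416298  0.14078154 -0.10003629] [ 0.4127027  -0.36619397  0.11317305]
```

View pics/w7.png

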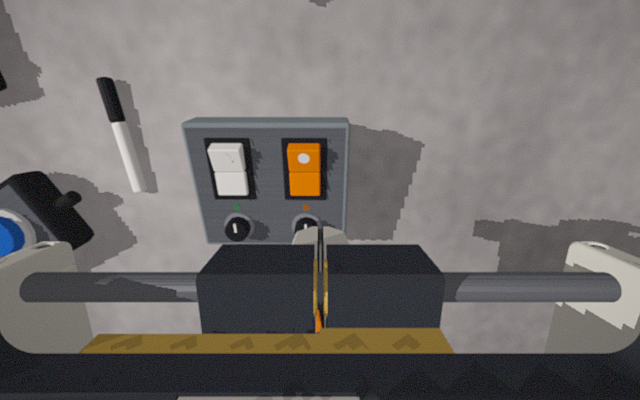

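The wrist view shows the orange rocker's dot at (304,158) and the white rocker at (229,168). The near knobs are at (236,228) and (305,222).

```bash
python3 - 2>/dev/null <<'E'
from h import *
crop('w7',190,110,360,250,'c_w7',4)
print('dot',pt('w7',304,158),ptz('w7',304,158,.071),'white',pt('w7',226,158),'hinge',ptz('w7',304.5,172,.067),'hingeW',ptz('w7',231,172,.067))
print('far',slope('w7',291,318,147,169,0),'near',slope('w7',291,318,175,195,0),'white far',slope('w7',213,242,147,169,0))
print('knob',pt('w7',304,222))
E
```

```text
dot [ 0.45748746 -0.35330347  0.0743317 ] [ 0.45702552 -0.35304663  0.071     ] white [ 0.45752345 -0.29009503  0.07414006] hinge [ 0.44469921 -0.35292537  0.067     ] hingeW [ 0.44470005 -0.29062156  0.067     ]
far ('slope rad along x', 0.389) near ('slope rad along x', 0.182) white far ('slope rad along x', 0.384)
knob [ 0.39834887 -0.35130985  0.06336431]
```

View pics/c_w7.png

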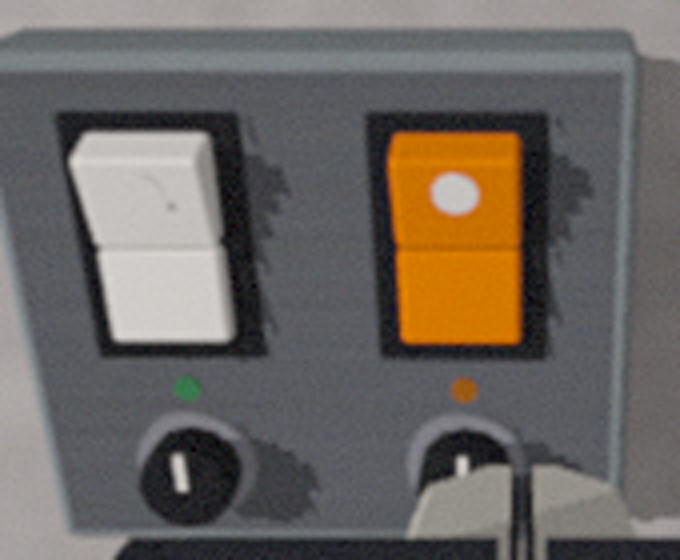

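Emit:
arm_command([
  {"tx": 15, "ty": 5, "tz": 0, "ax": -1, "ay": -2, "az": 0, "jaw": 255},
  {"tx": 15, "ty": 5, "tz": 0, "ax": 0, "ay": 0, "az": 0, "jaw": 255},
  {"tx": 13, "ty": 3, "tz": -10, "ax": 0, "ay": 0, "az": 0, "jaw": 255},
  {"tx": 1, "ty": 0, "tz": -15, "ax": 0, "ay": 0, "az": 0, "jaw": 255},
  {"tx": 0, "ty": 0, "tz": -10, "ax": 0, "ay": 0, "az": 0, "jaw": 255},
  {"tx": 0, "ty": 0, "tz": 0, "ax": 0, "ay": 0, "az": 0, "jaw": 255},
])

```text
time_s: 9.05
ee_pos: [0.461, -0.3471, 0.0733]
ee_rot: [[1.0, 0.002, -0.004], [0.002, -1.0, 0.005], [-0.003, -0.005, -1.0]]
wrist_force: [-0.9, 0.4, -0.5]
opening: 0.006
```

Emit:
arm_command([
  {"tx": -4, "ty": -6, "tz": 0, "ax": 0, "ay": 0, "az": 0, "jaw": 255},
  {"tx": 0, "ty": 0, "tz": -4, "ax": 0, "ay": 0, "az": 0, "jaw": 255},
  {"tx": 0, "ty": 0, "tz": -4, "ax": 0, "ay": 0, "az": 0, "jaw": 255},
  {"tx": 0, "ty": 0, "tz": -2, "ax": 0, "ay": 0, "az": 0, "jaw": 255},
  {"tx": 0, "ty": 0, "tz": 0, "ax": 0, "ay": 0, "az": 0, "jaw": 255},
])

```text
time_s: 9.47
ee_pos: [0.457, -0.3529, 0.0624]
ee_rot: [[1.0, 0.004, -0.005], [0.004, -1.0, 0.005], [-0.005, -0.005, -1.0]]
wrist_force: [0.4, 0.0, 1.0]
opening: 0.005
```

```bash
python3 - <<'E'
from h import *
snap('wrist','w8'); s=bot.observe(); print(s['wrist_force'],s['ee_pos'])
crop('w8',230,170,400,270,'c_w8',4)
for v in range(200,240,3): print(v,pt('w8',310,v,0).round(4))
E
```

```text
[-1.00903876 -0.0419596  -0.10211313] [ 0.45705785 -0.35295504  0.06273868]
200 [ 0.4789 -0.3462  0.0661]
203 [ 0.4766 -0.3462  0.0655]
206 [ 0.4744 -0.3461  0.0654]
209 [ 0.4727 -0.3462  0.067 ]
212 [ 0.4707 -0.3462  0.0675]
215 [ 0.4685 -0.3462  0.0672]
218 [ 0.4671 -0.3463  0.0697]
221 [ 0.4657 -0.3463  0.0716]
224 [ 0.4647 -0.3465  0.0749]
227 [ 0.4629 -0.3465  0.0759]
230 [ 0.4666 -0.3471  0.091 ]
233 [ 0.4659 -0.3472  0.0942]
236 [ 0.4669 -0.3475  0.1013]
239 [ 0.4662 -0.3476  0.104 ]
```

View pics/c_w8.png

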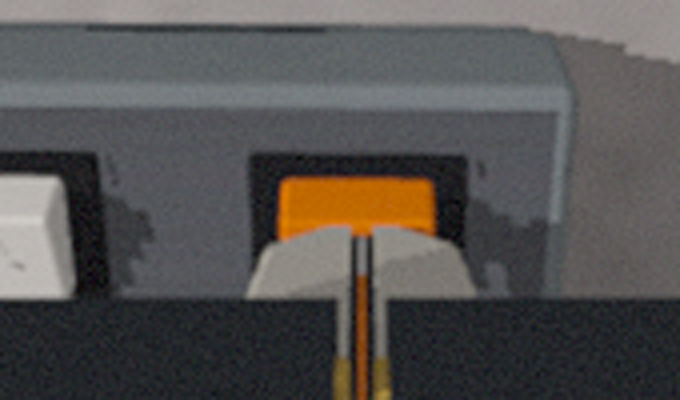

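Emit:
arm_command([
  {"tx": 0, "ty": 0, "tz": -3, "ax": 0, "ay": 0, "az": 0, "jaw": 255},
  {"tx": 0, "ty": 0, "tz": -2, "ax": 0, "ay": 0, "az": 0, "jaw": 255},
  {"tx": 0, "ty": 0, "tz": -2, "ax": 0, "ay": 0, "az": 0, "jaw": 255},
  {"tx": 0, "ty": 0, "tz": 0, "ax": 0, "ay": 0, "az": 0, "jaw": 255},
])

```text
time_s: 9.85
ee_pos: [0.4571, -0.3534, 0.056]
ee_rot: [[1.0, 0.003, -0.004], [0.003, -1.0, 0.004], [-0.004, -0.004, -1.0]]
wrist_force: [-0.4, -0.8, -0.2]
opening: 0.007
```

Emit:
arm_command([
  {"tx": 0, "ty": 0, "tz": -1.5, "ax": 0, "ay": 0, "az": 0, "jaw": 255},
  {"tx": 0, "ty": 0, "tz": 0, "ax": 0, "ay": 0, "az": 0, "jaw": 255},
])

```text
time_s: 10.02
ee_pos: [0.4571, -0.3534, 0.0543]
ee_rot: [[1.0, 0.003, -0.004], [0.003, -1.0, 0.004], [-0.004, -0.004, -1.0]]
wrist_force: [-0.1, -1.3, -0.1]
opening: 0.01
```

Emit:
arm_command([
  {"tx": 0, "ty": 0, "tz": -1.5, "ax": 0, "ay": 0, "az": 0, "jaw": 255},
])

```text
time_s: 10.1
ee_pos: [0.4574, -0.3535, 0.0532]
ee_rot: [[1.0, 0.003, -0.003], [0.003, -1.0, 0.004], [-0.003, -0.004, -1.0]]
wrist_force: [2.9, 0.4, 4.7]
opening: 0.005
```

Emit:
arm_command([
  {"tx": 0, "ty": 0, "tz": -1.2, "ax": 0, "ay": 0, "az": 0, "jaw": 255},
])

```text
time_s: 10.18
ee_pos: [0.4579, -0.3536, 0.0524]
ee_rot: [[1.0, 0.003, -0.002], [0.003, -1.0, 0.003], [-0.002, -0.003, -1.0]]
wrist_force: [3.0, 1.9, 4.4]
opening: 0.004
```

Emit:
arm_command([
  {"tx": -0.5, "ty": 0, "tz": -1.2, "ax": 0, "ay": 0, "az": 0, "jaw": 255},
])

```text
time_s: 10.27
ee_pos: [0.458, -0.3537, 0.0517]
ee_rot: [[1.0, 0.003, -0.0], [0.003, -1.0, 0.003], [-0.0, -0.003, -1.0]]
wrist_force: [4.5, 0.9, 4.9]
opening: 0.005
```

Emit:
arm_command([
  {"tx": -0.5, "ty": 0, "tz": -1.2, "ax": 0, "ay": 0, "az": 0, "jaw": 255},
])

```text
time_s: 10.35
ee_pos: [0.458, -0.3539, 0.0508]
ee_rot: [[1.0, 0.003, 0.001], [0.003, -1.0, 0.002], [0.001, -0.002, -1.0]]
wrist_force: [2.2, 0.5, 2.9]
opening: 0.003
```

Emit:
arm_command([
  {"tx": -0.3, "ty": 0, "tz": -1, "ax": 0, "ay": 0, "az": 0, "jaw": 255},
])

```text
time_s: 10.43
ee_pos: [0.4578, -0.3539, 0.05]
ee_rot: [[1.0, 0.003, 0.001], [0.003, -1.0, 0.002], [0.001, -0.002, -1.0]]
wrist_force: [2.6, -0.1, 3.6]
opening: 0.007
```

Emit:
arm_command([
  {"tx": -0.3, "ty": 0, "tz": -1, "ax": 0, "ay": 0, "az": 0, "jaw": 255},
])

```text
time_s: 10.52
ee_pos: [0.4576, -0.354, 0.049]
ee_rot: [[1.0, 0.004, 0.002], [0.004, -1.0, 0.002], [0.002, -0.002, -1.0]]
wrist_force: [3.2, 0.3, 3.4]
opening: 0.002
```

Emit:
arm_command([
  {"tx": -0.2, "ty": 0, "tz": -1, "ax": 0, "ay": 0, "az": 0, "jaw": 255},
])

```text
time_s: 10.6
ee_pos: [0.4573, -0.3541, 0.048]
ee_rot: [[1.0, 0.003, 0.002], [0.003, -1.0, 0.002], [0.002, -0.002, -1.0]]
wrist_force: [1.3, -0.2, 3.0]
opening: 0.005
```

Emit:
arm_command([
  {"tx": 0, "ty": 0, "tz": -1, "ax": 0, "ay": 0, "az": 0, "jaw": 255},
])

```text
time_s: 10.68
ee_pos: [0.4574, -0.3541, 0.047]
ee_rot: [[1.0, 0.004, 0.002], [0.004, -1.0, 0.002], [0.002, -0.002, -1.0]]
wrist_force: [3.6, 1.6, 7.5]
opening: 0.003
```

Emit:
arm_command([
  {"tx": 0, "ty": 0, "tz": -0.6, "ax": 0, "ay": 0, "az": 0, "jaw": 255},
])

```text
time_s: 10.77
ee_pos: [0.4575, -0.3542, 0.0466]
ee_rot: [[1.0, 0.003, 0.002], [0.003, -1.0, 0.001], [0.002, -0.001, -1.0]]
wrist_force: [2.4, 2.2, 8.8]
opening: 0.009
```

Emit:
arm_command([
  {"tx": 0, "ty": 0, "tz": 8, "ax": 0, "ay": 0, "az": 0, "jaw": 255},
  {"tx": 0, "ty": 0, "tz": 25, "ax": 0, "ay": 0, "az": 0, "jaw": 255},
  {"tx": -20, "ty": 0, "tz": 30, "ax": 0, "ay": 0, "az": 0, "jaw": 255},
  {"tx": -20, "ty": 0, "tz": 25, "ax": 0, "ay": 0, "az": 0, "jaw": 255},
  {"tx": 0, "ty": 0, "tz": 0, "ax": 0, "ay": 0, "az": 0, "jaw": 255},
])

```text
time_s: 11.18
ee_pos: [0.4133, -0.3523, 0.1352]
ee_rot: [[1.0, 0.004, -0.007], [0.004, -1.0, 0.007], [-0.007, -0.007, -1.0]]
wrist_force: [1.0, -0.1, 0.8]
opening: 0.005
```

```bash
python3 - <<'E'
from h import *
snap('wrist','w9');crop('w9',190,90,370,230,'c_w9',4); s=bot.observe(); print(s['wrist_force'],s['ee_pos'])
E
```

```text
[ 0.09028765  0.37278543 -0.37941309] [ 0.41390132 -0.35201024  0.13304842]
```

View pics/c_w9.png

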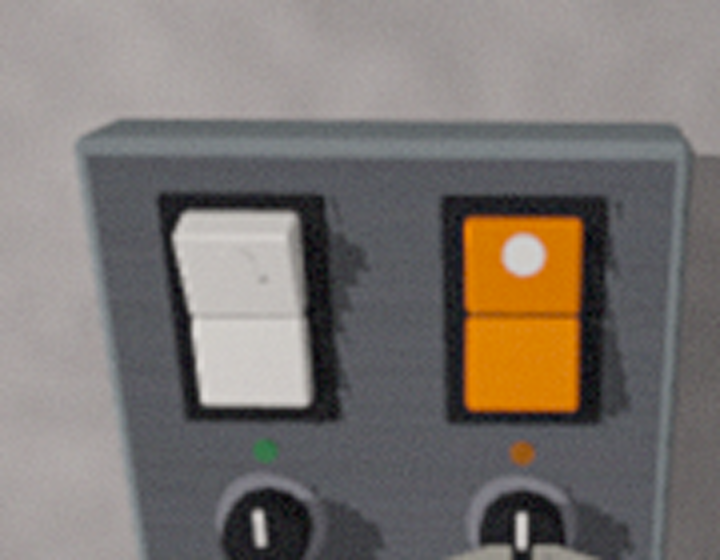

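```bash
python3 - 2>/dev/null <<'E'
from h import *
print('orange far',slope('w9',308,334,147,166,0),'near',slope('w9',308,333,171,191,0)); print('white far',slope('w9',236,262,151,166,0),'near',slope('w9',241,265,172,189,0))
E
```

```text
orange far ('slope rad along x', 0.167) near ('slope rad along x', -0.115)
white far ('slope rad along x', 0.457) near ('slope rad along x', 0.164)
```

Emit:
arm_command([
  {"tx": 13, "ty": 35, "tz": 4, "ax": 0, "ay": 0, "az": 2, "jaw": 255},
  {"tx": 13, "ty": 35, "tz": 4, "ax": 0, "ay": 0, "az": 2, "jaw": 255},
  {"tx": 13, "ty": 35, "tz": 2, "ax": 0, "ay": 0, "az": 2, "jaw": 255},
  {"tx": 13, "ty": 35, "tz": 0, "ax": 0, "ay": 0, "az": 2, "jaw": 255},
  {"tx": 13, "ty": 35, "tz": 0, "ax": 0, "ay": 0, "az": 2, "jaw": 255},
  {"tx": 13, "ty": 35, "tz": 0, "ax": 0, "ay": 0, "az": 0, "jaw": 255},
  {"tx": 13, "ty": 35, "tz": 0, "ax": 0, "ay": 0, "az": 0, "jaw": 255},
  {"tx": 13, "ty": 35, "tz": 0, "ax": 0, "ay": 0, "az": 0, "jaw": 255},
  {"tx": 13, "ty": 35, "tz": 0, "ax": 0, "ay": 0, "az": 0, "jaw": 255},
  {"tx": 10, "ty": 20, "tz": 0, "ax": 0, "ay": 0, "az": 0, "jaw": 255},
])

```text
time_s: 12.07
ee_pos: [0.5382, -0.0038, 0.1339]
ee_rot: [[0.984, 0.176, -0.024], [0.177, -0.984, 0.008], [-0.022, -0.012, -1.0]]
wrist_force: [0.4, -1.4, -0.4]
opening: 0.007
```

Emit:
arm_command([
  {"tx": 0, "ty": 0, "tz": 0, "ax": 0, "ay": 0, "az": 0, "jaw": 255},
  {"tx": 0, "ty": 0, "tz": 0, "ax": 0, "ay": 0, "az": 0, "jaw": 255},
])

```text
time_s: 12.23
ee_pos: [0.5386, 0.001, 0.1312]
ee_rot: [[0.983, 0.182, -0.028], [0.182, -0.983, 0.008], [-0.026, -0.013, -1.0]]
wrist_force: [0.5, 0.4, 0.0]
opening: 0.003
```

```bash
python3 - <<'E'
from h import *
snap('wrist','w10'); s=bot.observe(); print(s['wrist_force'],s['ee_pos'])
E
```

```text
[ 0.24968862 -0.43531735 -0.07486655] [0.53849847 0.00065142 0.13105783]
```

View pics/w10.png

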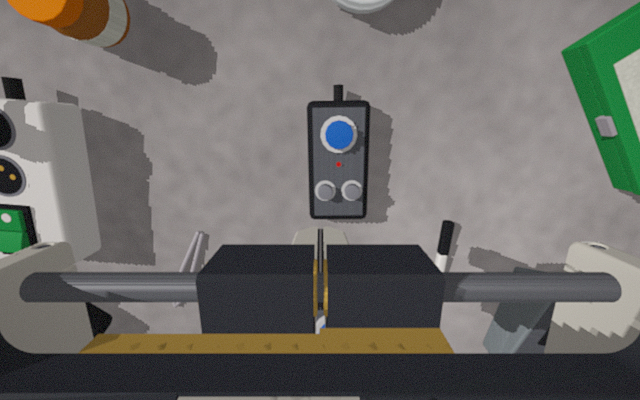

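The orange switch is fully on: far half 0.167 rad, near half −0.115, mirroring the start. The white one is unchanged and off. The blue key is now at (339,135), with the zoom keys at (325,190) and (352,190).

```bash
python3 - 2>/dev/null <<'E'
from h import *
crop('w10',290,80,390,230,'c_w10',4)
print(pt('w10',339,135,2),ptz('w10',339.3,134.5,.0375), 'zoom',ptz('w10',325,190,.034),ptz('w10',352,190,.034),'corners',ptz('w10',308,101,.026),ptz('w10',369,101,.026))
E
```

```text
[ 0.60115953 -0.00526448  0.03890577] [ 0.60162333 -0.00554346  0.0375    ] zoom [ 0.54340014 -0.00235774  0.034     ] [ 0.54858435 -0.03003968  0.034     ] corners [0.62714247 0.03049058 0.026     ] [ 0.63794947 -0.0285437   0.026     ]
```

View pics/c_w10.png

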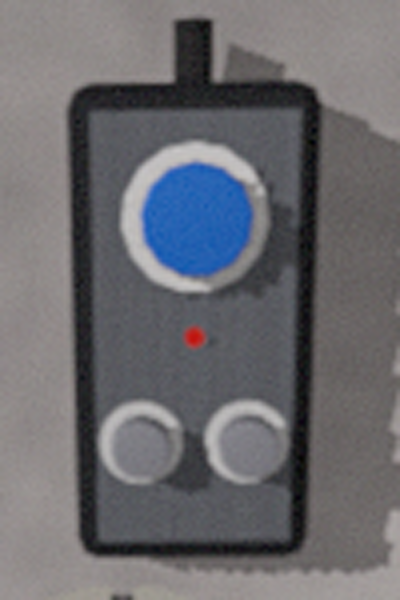

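Emit:
arm_command([
  {"tx": 22, "ty": -3, "tz": 0, "ax": -0.5, "ay": -1.6, "az": 0, "jaw": 255},
  {"tx": 22, "ty": -3, "tz": -10, "ax": 0, "ay": 0, "az": 0, "jaw": 255},
  {"tx": 15, "ty": -2, "tz": -20, "ax": 0, "ay": 0, "az": 0, "jaw": 255},
  {"tx": 0, "ty": 0, "tz": -25, "ax": 0, "ay": 0, "az": 0, "jaw": 255},
  {"tx": 0, "ty": 0, "tz": -18, "ax": 0, "ay": 0, "az": 0, "jaw": 255},
  {"tx": 0, "ty": 0, "tz": 0, "ax": 0, "ay": 0, "az": 0, "jaw": 255},
  {"tx": 0, "ty": 0, "tz": 0, "ax": 0, "ay": 0, "az": 0, "jaw": 255},
])

```text
time_s: 12.87
ee_pos: [0.5976, -0.0152, 0.0535]
ee_rot: [[0.985, 0.174, -0.002], [0.174, -0.985, -0.003], [-0.003, 0.002, -1.0]]
wrist_force: [-0.2, 0.8, -0.0]
opening: 0.001
```

Emit:
arm_command([
  {"tx": 3.5, "ty": 9, "tz": -8, "ax": 0, "ay": 0, "az": 0, "jaw": 255},
  {"tx": 0, "ty": 0, "tz": -8, "ax": 0, "ay": 0, "az": 0, "jaw": 255},
  {"tx": 0, "ty": 0, "tz": -4, "ax": 0, "ay": 0, "az": 0, "jaw": 255},
  {"tx": 0, "ty": 0, "tz": 0, "ax": 0, "ay": 0, "az": 0, "jaw": 255},
])

```text
time_s: 13.2
ee_pos: [0.602, -0.0067, 0.0348]
ee_rot: [[0.985, 0.172, 0.001], [0.172, -0.985, -0.003], [0.0, 0.003, -1.0]]
wrist_force: [0.1, 0.2, -0.2]
opening: 0.005
```

```bash
python3 - <<'E'
from h import *
snap('wrist','w11'); s=bot.observe(); print(s['wrist_force'],s['ee_pos'])
crop('w11',230,150,410,260,'c_w11',4)
for v in range(200,240,3): print(v,pt('w11',310,v,0).round(4),pt('w11',330,v,0).round(4))
E
```

```text
[ 0.62110503  0.33595935 -0.5241616 ] [ 0.60211535 -0.00675018  0.03527578]
200 [0.6198 0.0034 0.0284] [ 0.6223 -0.0108  0.0286]
203 [0.6176 0.003  0.0283] [ 0.6202 -0.0112  0.0291]
206 [0.6163 0.0027 0.0317] [ 0.6183 -0.0115  0.03  ]
209 [0.6143 0.0023 0.0323] [ 0.6165 -0.0117  0.0318]
212 [0.6127 0.002  0.0344] [ 0.6145 -0.0121  0.0324]
215 [0.6116 0.0017 0.0379] [ 0.6131 -0.0122  0.0349]
218 [0.6102 0.0014 0.04  ] [ 0.6119 -0.0123  0.038 ]
221 [0.6076 0.001  0.0388] [ 0.6101 -0.0126  0.0393]
224 [0.6055 0.0007 0.0389] [ 0.6081 -0.013   0.0398]
227 [6.033e-01 3.000e-04 3.890e-02] [ 0.6125 -0.0115  0.0583]
230 [0.6101 0.0007 0.0628] [ 0.6122 -0.0113  0.0629]
233 [6.099e-01 5.000e-04 6.720e-02] [ 0.6122 -0.0111  0.068 ]
236 [6.101e-01 4.000e-04 7.250e-02] [ 0.6121 -0.011   0.0725]
239 [6.103e-01 2.000e-04 7.750e-02] [ 0.6125 -0.0107  0.0782]
```

View pics/c_w11.png

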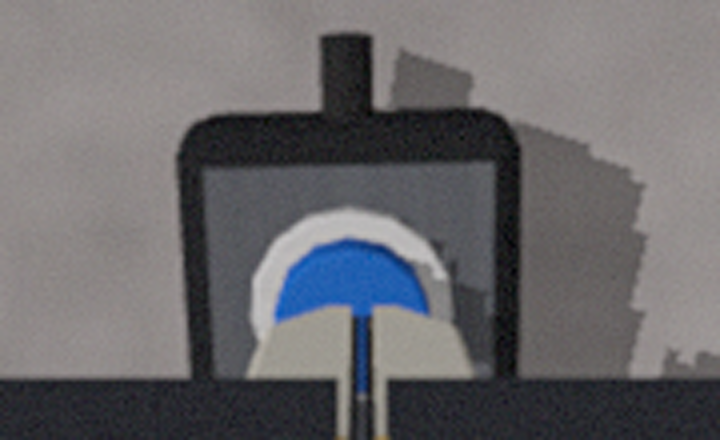

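Emit:
arm_command([
  {"tx": -0.5, "ty": 1.5, "tz": -6, "ax": 0, "ay": 0, "az": 0, "jaw": 255},
  {"tx": 0, "ty": 0, "tz": -5, "ax": 0, "ay": 0, "az": 0, "jaw": 255},
  {"tx": 0, "ty": 0, "tz": -3, "ax": 0, "ay": 0, "az": 0, "jaw": 255},
  {"tx": 0, "ty": 0, "tz": 0, "ax": 0, "ay": 0, "az": 0, "jaw": 255},
])

```text
time_s: 13.58
ee_pos: [0.6021, -0.005, 0.0214]
ee_rot: [[0.985, 0.173, 0.003], [0.173, -0.985, -0.003], [0.003, 0.004, -1.0]]
wrist_force: [-0.2, -0.0, -1.2]
opening: 0.005
```

Emit:
arm_command([
  {"tx": 0, "ty": 0, "tz": -2, "ax": 0, "ay": 0, "az": 0, "jaw": 255},
  {"tx": 0, "ty": 0, "tz": 0, "ax": 0, "ay": 0, "az": 0, "jaw": 255},
])

```text
time_s: 13.75
ee_pos: [0.6021, -0.005, 0.0191]
ee_rot: [[0.985, 0.173, 0.003], [0.173, -0.985, -0.003], [0.003, 0.004, -1.0]]
wrist_force: [-0.2, -0.2, 0.3]
opening: 0.004
```

Emit:
arm_command([
  {"tx": 0, "ty": 0, "tz": -1.5, "ax": 0, "ay": 0, "az": 0, "jaw": 255},
])

```text
time_s: 13.83
ee_pos: [0.6023, -0.005, 0.0178]
ee_rot: [[0.985, 0.173, 0.004], [0.173, -0.985, -0.003], [0.003, 0.004, -1.0]]
wrist_force: [-0.0, -0.5, 0.4]
opening: 0.006
```

Emit:
arm_command([
  {"tx": 0, "ty": 0, "tz": -1.5, "ax": 0, "ay": 0, "az": 0, "jaw": 255},
])

```text
time_s: 13.92
ee_pos: [0.6023, -0.005, 0.0163]
ee_rot: [[0.985, 0.173, 0.004], [0.173, -0.985, -0.003], [0.003, 0.004, -1.0]]
wrist_force: [-0.2, 0.8, 1.1]
opening: 0.006
```

Emit:
arm_command([
  {"tx": 0, "ty": 0, "tz": -1.3, "ax": 0, "ay": 0, "az": 0, "jaw": 255},
])

```text
time_s: 14.0
ee_pos: [0.6023, -0.005, 0.0151]
ee_rot: [[0.985, 0.173, 0.004], [0.173, -0.985, -0.003], [0.003, 0.004, -1.0]]
wrist_force: [-1.6, 0.4, 2.0]
opening: 0.007
```

Emit:
arm_command([
  {"tx": 0, "ty": 0, "tz": -1.3, "ax": 0, "ay": 0, "az": 0, "jaw": 255},
])

```text
time_s: 14.08
ee_pos: [0.6023, -0.005, 0.0138]
ee_rot: [[0.985, 0.173, 0.004], [0.173, -0.985, -0.003], [0.003, 0.004, -1.0]]
wrist_force: [-1.9, -0.4, 3.6]
opening: 0.006
```

Emit:
arm_command([
  {"tx": 0, "ty": 0, "tz": -1.2, "ax": 0, "ay": 0, "az": 0, "jaw": 255},
])

```text
time_s: 14.17
ee_pos: [0.6023, -0.005, 0.0127]
ee_rot: [[0.985, 0.173, 0.004], [0.173, -0.985, -0.003], [0.003, 0.004, -1.0]]
wrist_force: [-2.3, -0.4, 5.2]
opening: 0.007
```

Emit:
arm_command([
  {"tx": 0, "ty": 0, "tz": -1.0, "ax": 0, "ay": 0, "az": 0, "jaw": 255},
])

```text
time_s: 14.25
ee_pos: [0.6023, -0.005, 0.0118]
ee_rot: [[0.985, 0.173, 0.004], [0.173, -0.985, -0.003], [0.003, 0.004, -1.0]]
wrist_force: [-2.2, 0.1, 5.5]
opening: 0.007
```

Emit:
arm_command([
  {"tx": 0, "ty": 0, "tz": -0.7, "ax": 0, "ay": 0, "az": 0, "jaw": 255},
])

```text
time_s: 14.33
ee_pos: [0.6024, -0.005, 0.0113]
ee_rot: [[0.985, 0.173, 0.004], [0.173, -0.985, -0.003], [0.003, 0.004, -1.0]]
wrist_force: [-3.4, 0.1, 7.2]
opening: 0.005
```

Emit:
arm_command([
  {"tx": 0, "ty": 0, "tz": 3, "ax": 0, "ay": 0, "az": 0, "jaw": 255},
  {"tx": 0, "ty": 0, "tz": 5, "ax": 0, "ay": 0, "az": 0, "jaw": 255},
  {"tx": 0, "ty": 0, "tz": 15, "ax": 0, "ay": 0, "az": 0, "jaw": 255},
  {"tx": 0, "ty": 0, "tz": 35, "ax": 0, "ay": 0, "az": 0, "jaw": 255},
  {"tx": -25, "ty": 0, "tz": 35, "ax": 0, "ay": 0, "az": 0, "jaw": 255},
  {"tx": -25, "ty": 0, "tz": 25, "ax": 0, "ay": 0, "az": 0, "jaw": 255},
  {"tx": -10, "ty": 0, "tz": 0, "ax": 0, "ay": 0, "az": 0, "jaw": 255},
  {"tx": 0, "ty": 0, "tz": 0, "ax": 0, "ay": 0, "az": 0, "jaw": 255},
  {"tx": 0, "ty": 0, "tz": 0, "ax": 0, "ay": 0, "az": 0, "jaw": 255},
])

```text
time_s: 15.08
ee_pos: [0.5396, -0.0051, 0.1337]
ee_rot: [[0.985, 0.172, 0.004], [0.172, -0.985, -0.003], [0.003, 0.004, -1.0]]
wrist_force: [-0.0, 0.5, -0.9]
opening: 0.005
```

```bash
python3 - <<'E'
from h import *
snap('wrist','w12'); snap('scene','s12'); s=bot.observe(); print(s['wrist_force'],s['ee_pos'],s['time_s'])
a=load('s6')['p'].astype(int); b=load('s12')['p'].astype(int); 
a0=load('scene0')['p'].astype(int)
cv2.imwrite('pics/diff.png',np.clip(abs(b-a0).max(2)*3,0,255).astype(np.uint8))
E
```

```text
[0.30011713 0.14020269 0.31459526] [ 0.5395771  -0.00509455  0.13244698] 15.1833
```

View pics/w12.png

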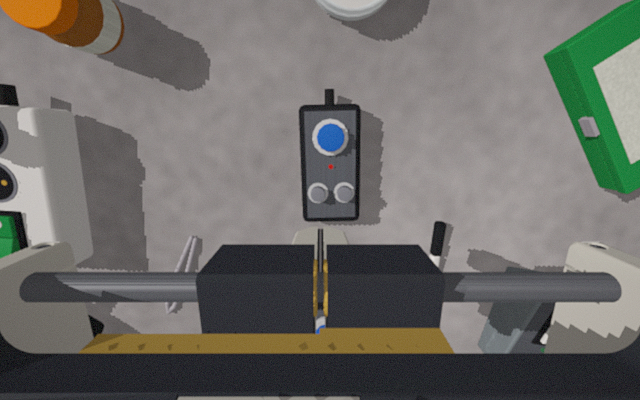

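View pics/diff.png

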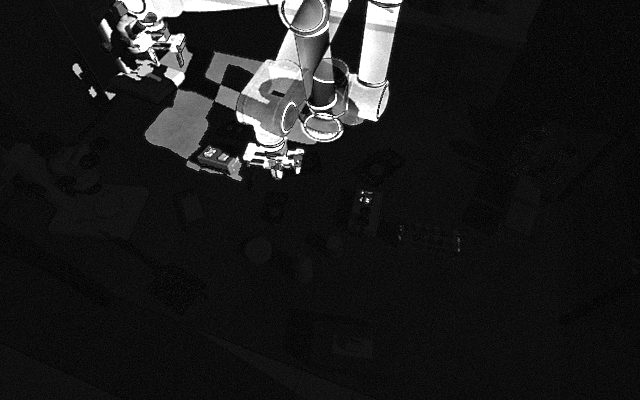

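```bash
python3 - <<'E'
from h import *
print('key',pt('w12',330,137,2),ptz('w12',330.3,137,.0375),'before 0.6016 -0.0055'); print('zoom',pt('w12',318,192),pt('w12',344,192),'before',pt('w10',325,190),pt('w10',352,190))
ims=[cv2.resize(cv2.imread(f'pics/{f}.png')[v0:v0+70,u0:u0+90],None,fx=4,fy=4) for f in('scene0','s12') for (u0,v0) in [(325,175)]]+[cv2.resize(cv2.imread(f'pics/{f}.png')[175:245,240:330],None,fx=4,fy=4) for f in('scene0','s12')]
cv2.imwrite('pics/cmp.png',np.vstack([np.hstack(ims[:2]),np.hstack(ims[2:])]))
E
```

```text
key [ 0.60159679 -0.00497984  0.03919513] [ 0.60161344 -0.00534638  0.0375    ] before 0.6016 -0.0055
zoom [ 0.54462031 -0.00277363  0.03888292] [ 0.54937214 -0.0293051   0.03953637] before [ 0.5446145  -0.00210795  0.03900434] [ 0.54977581 -0.02925632  0.03930993]
```

View pics/cmp.png

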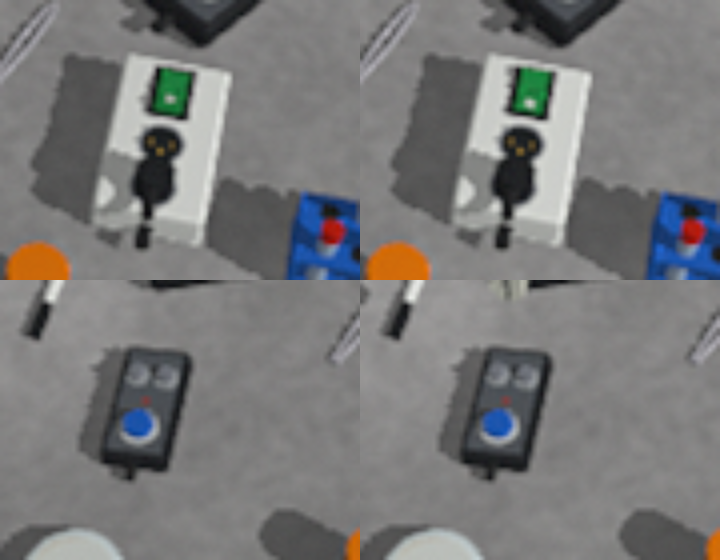

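The hand control hasn't moved, the key is back up and the robot is clear of everything, so I'm handing in.

```bash
python3 -c "
from station import bot
print(bot.close_job())"
```

```text
the job is handed in; nothing more can be done
None
```

I pressed the three controls in the order asked with the closed fingertips, then lifted the arm clear and handed the job in. It took about 15 s of the 48 s allowed.

| Control | Peak push | Check afterwards |
|---|---|---|
| Green main switch | about 9 N | Far half level, near half raised 0.276 rad: fully on |
| Orange lower light | about 9 N | Far half 0.167 rad, near half −0.115 rad, mirroring its off position: fully on |
| Blue picture key | about 7 N, 5–6 mm travel | Back up at its original height |

- **Fully down:** I judged the picture key fully down from the force and travel alone. The force reading has about 1 N of noise, and I had no direct sign that the picture was taken.
- **Left alone:** The white upper-light switch measured off after the orange press. The zoom keys are at the same height and place as before. The hand control's position matches to within 0.3 mm, and in the overhead before-and-after pictures nothing else visible on the bench had moved.
- **Disagreement:** With the jaws shut, both cameras showed the fingertips about 21 mm behind the reported TCP, not 17 mm ahead as the description says. The first approach to the green switch therefore stopped short without touching it. From then on I set heights from the camera-measured tip position and the force.

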